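# Swap an empty two-bin supply bin for the full one on the lab rail

### The job

The yellow supply bin on the louvered rail is empty: lift it off, bring it out from under the clear shelf and set it upright, flat on the floor of the red return tray. Then hang the full blue bin with the purple caps in the place that came free, its lip hooked fully down over the rail. Keep the full bin level enough not to spill, let neither bin fall, and leave the green bin, the bottle, the mouse and the tube rack where they are.

Things in the scene. Friction and masses are not known exactly. Their poses are not given: they have to be found in the camera images.
- empty_bin_center (a point): Yellow empty open bin, 0.12 kg, hung on the rail at the start. 110 mm long without the lip, 64 wide, 70 high, walls 4. Plain parallel side walls, full height over the rear 90 mm, 38 high over the front 20; can be gripped across the width. Point: centre of length (without lip) and width, 35 mm above its underside; x to the rear, where the lip is, y across, z up.
- empty_bin_lip (a point): Lower edge of the yellow bin's lip, mid-width, 71.5 mm in +x and 16 mm above its centre. The lip runs along the rear rim: a 5 mm thick top plate, flush with the rim, reaches 19 mm past the rear wall; a 5 mm tongue hangs from its edge to 19 mm below the rim; between tongue and rear wall is a slot 14 mm wide, 14 deep, open downward.
- full_bin_center (a point): Blue full bin, 0.28 to 0.46 kg, standing on the bench, lip away from the robot (yaw within 25 degrees). Same shape, size, lip and axes as the yellow bin; a white insert with purple caps up to 57 mm above its underside is fixed in it. Point at its centre as for the yellow bin, 35 mm above its underside.
- full_bin_lip (a point): Lower edge of the blue bin's lip tongue, mid-width: 71.5 mm in +x and 16 mm above the bin's centre; axes as the bin.
- other_bin_center (a point): Green full bin with white caps, same shape and size, hanging in the other place of the rail: leave it alone. Point at its centre, x to its lip.
- panel: Fixed louvered rail stand, 360 mm wide. Origin on the bench below the rail's front face, mid-length; x into the stand (away from the robot), y along the rail, z up. Rail: level strip 6 mm thick (x 0 to 6), rounded top edge at z 135, free for 18 mm behind. A lower strip (z 73 to 93, front face at x -3) keeps the bin's rear wall off. Posts at y +-174.
- place_left (a point): Place on the rail 70 mm in +y of the stand from its middle: rail front face, top edge. Yellow bin in one place, green in the other; which varies. A hung bin has the rail in its lip's slot, the lip's top plate on the rail, underside 70 mm up, 5 mm play in x, sagging nose-down up to 5 degrees. To clear the rail it must be 16 mm higher.
- place_right (a point): Place on the rail 70 mm in -y of the stand from its middle, likewise. Axes as the stand.
- shelf_edge (a point): Middle of the lower front edge of the clear shelf above the rail, 66 mm in front (-x) of the rail's face, 205 mm up. The shelf runs back from here over the rail for 112 mm, the full width of the stand; a clear fence on its front edge rises to 275 mm. Bins and hand must come in from the front below it, the hand leaning back. Axes as the stand.
- tray: Fixed red return tray, 180 (x) by 130 (y) by 16 mm high outside, walls and floor 5 mm. Origin on the bench under its centre. It lies on one side of the stand, the blue bin on the other; which varies.
- bottle: White disinfectant bottle standing, 64 mm across, 160 mm high; origin at the centre of its underside. Leave alone.
- mouse: Black computer mouse, 100 x 60 x 28 mm; origin at the centre of its underside. Leave alone.
- rack: White tube rack, 70 x 100 mm, 84 mm high with its capped tubes; origin at the centre of its underside. Leave alone.
Things that resemble listed ones, but are neither listed nor needed, are in the scene too. Several things have the shape of the tray; the one meant has the colours described above.

How it is judged:
By the outcome, as a careful person would: the job done as asked, in the order asked, and still so for the second after the job is handed in, with the robot touching nothing.
It also fails if it takes over 72 s, if anything falls off the work surface, if the arm or the gripper's body presses on something with over 40 N, if the wrist force passes 120 N, or if a joint passes its speed limit or range.

### The arm

A 6-joint arm with a two-finger parallel gripper is mounted at the origin on the work surface. World frame = base frame: x ahead of the robot, y to its left, z up, the work surface at z = 0. Lengths are in m, angles in rad, forces in N, time in s.
With the tool pointing down it reaches from about 0.325 to 0.775 m from the base axis. Payload 5.5 kg.
Tool frame: the origin (TCP) lies between the finger pads; the fingertips stand 22 mm ahead of it and the grasp point (between the pads) lies 3 mm ahead of it; z points along the fingers, x is the direction in which the jaws open and shut, and the axes are right-handed (so a half turn about z gives the same grasp; the last joint's range is limited). The gripper opens to 85 mm and grips with 20 to 120 N. Pads are 22 mm wide; open, the fingers measure 114 mm over their backs; the gripper's body (76 mm by 85 mm) begins 54 mm behind the grasp point. The pads swing forward as they close: fully open they stand 13 mm farther back than shut.
Start: joints at [1.266, 0.091, 1.231, -0, 1.82, -0.057], TCP at [0.147, 0.582, 0.253] pointing down, gripper open.
Joint ranges: [-2.87, 2.87], [-0.86, 2.18], [0.17, 2.46], [-1.51, 4.65], [0.06, 2.69], [-2.65, 2.65]. Speed limits (rad/s): [2.57, 2.57, 3.01, 3.14, 3.14, 3.14].

### API

Orientations are given as a rotation vector (axis times angle).
In Python, from plant import monitor, grab_frame, camera_params, r gives the robot as it stands. The module is installed in compiled form; this text tells all that it offers.
- The arm moves only by the tool send_rows, never from a script. Its argument "motion" is a list of rows, each a list of 3 entries, a list of its own where there are three numbers: the opening, from 0 (shut) to 1 (fully open), then the shift along the tool's x, y, z in cm, then the turn about the tool's z in degrees. In form: [[hand, [tx, ty, tz], roll], ...]. A call has 1 to 20 rows; each row shifts and turns the commanded pose from where the row before left it, along the tool's axes as they then stand; what a row does not reach is not made up. A row lasts 1/10 s, in which the tool goes at most 50 mm and 8.59 degrees, less where a joint would pass 70% of its speed; a pose out of reach is approached as far as the arm can. A call is refused whole if a number of a shift passes 5 or a number of a turn 8.59, either way. A call with a gripper value outside its range is refused whole. The fingers move at their own pace and stop on an object; "force" is the grip in N (left out, the last holds). Time passes only in rows, so rows that do not move let the fingers close. It gives the time, the measured TCP pose, the force and the opening at its end, in the units of the state.
- monitor.state(): the state, without advancing time (a new reading comes with each control period).
- grab_frame(name): name is "scene" or "top"; returns the picture (384x512x3 uint8, red, green, blue); there is no depth.
- camera_params(name): a dict with "fov_y" (degrees; the focal length in pixels is half the picture's height over the tangent of half this angle, whatever the lens; pixels are square), "cx", "cy" (the principal point, pixels), "R" (3x3) and "t" (3): a world point X has camera coordinates R X + t. Camera axes: x right, y down, z forward; pixel columns grow to the right and rows downward; lengths in m; the calibration is good to about 2 mm. A picture is of the moment at which its call begins. camera_params takes no time and is no camera call.
- r.close_job(): hands the job in, once; it reports no verdict.
The state is a dict: "time_s": time; "q": joint angles; "qvel": joint speeds; "effort": joint torques, N m; "tool_pos": TCP position; "ee_rot": TCP orientation; "force": force on the tool from outside, world axes, zero at the start; "torque": the same for the moment, N m; "grip_width": finger opening in m.
Only numpy, scipy, OpenCV 4.12 (cv2) and the standard library are available. Lean on these libraries where they do the work, as an engineer would, in place of code of your own. Each camera call takes 0.05 s, during which the arm holds its last target. There are 200 camera calls.

## Working session

There is one attempt and no reset: what is moved stays moved. The work goes in short steps, Python scripts to look and compute and a tool call to move; the robot and the scene stay as the last step left them, time stands still between calls to the robot, and variables do not carry over. Pictures are saved under pics/ and viewed, about 8 in all and at most 12, crops included, and the job is handed in when it is done.

Besides the shell and the picture viewer there is one more tool, called after "Call:" by a JSON object that holds its "method" and its "body", one argument or row to a line. send_rows: Moves the arm, as the interface text tells. Its arguments: {"type":"object","properties":{"motion":{"type":"array","items":{"type":"array"}},"force":{"type":"number"}},"required":["motion"]}

```bash
mkdir -p pics; python3 - <<'E'
from plant import monitor, grab_frame, camera_params
import cv2
for n in("scene","top"):
    f=grab_frame(n); cv2.imwrite(f"pics/{n}0.png",cv2.resize(f[:,:,::-1],(768,576),interpolation=cv2.INTER_CUBIC)); cv2.imwrite(f"pics/{n}0_raw.png",f[:,:,::-1])
    print(n,camera_params(n))
print(monitor.state())
E
```

```text
scene {'fov_y': 45.197598911072234, 'cx': 257.10373417342805, 'cy': 190.9992980306992, 'R': array([[ 0.85730866,  0.51480008,  0.00165298],
       [ 0.43650741, -0.72521632, -0.53246837],
       [-0.27291599,  0.45721129, -0.84644829]]), 't': array([-0.3947979 , -0.10525198,  1.72692831])}
top {'fov_y': 50.04874831809879, 'cx': 256.40212314683384, 'cy': 195.0823749685392, 'R': array([[-0.00602974, -0.99993066, -0.01011553],
       [-0.98962973,  0.0074188 , -0.14345022],
       [ 0.14351532,  0.00914566, -0.98960584]]), 't': array([0.02877894, 0.49134998, 1.27659837])}
{'time_s': 0.1, 'q': array([ 1.26628668e+00,  9.17739260e-02,  1.23177287e+00, -7.14111131e-06,
        1.81978685e+00, -5.66869418e-02]), 'qvel': array([ 0.00084681, -0.00177289, -0.00421607, -0.00144314, -0.00085306,
       -0.00102317]), 'effort': array([ 1.03559636e-03, -4.60212672e+01, -4.19221616e+01, -1.81587084e-04,
        1.05218074e-02,  3.93705318e-05]), 'tool_pos': array([0.14710861, 0.58146685, 0.25226549]), 'ee_rot': array([ 2.47818264e+00,  1.92923703e+00, -2.24275035e-03]), 'force': array([0.36343282, 0.22769994, 0.07297095]), 'torque': array([ 0.02721456, -0.00020222,  0.01368876]), 'grip_width': 0.08571512613747148}
```

View pics/scene0.png

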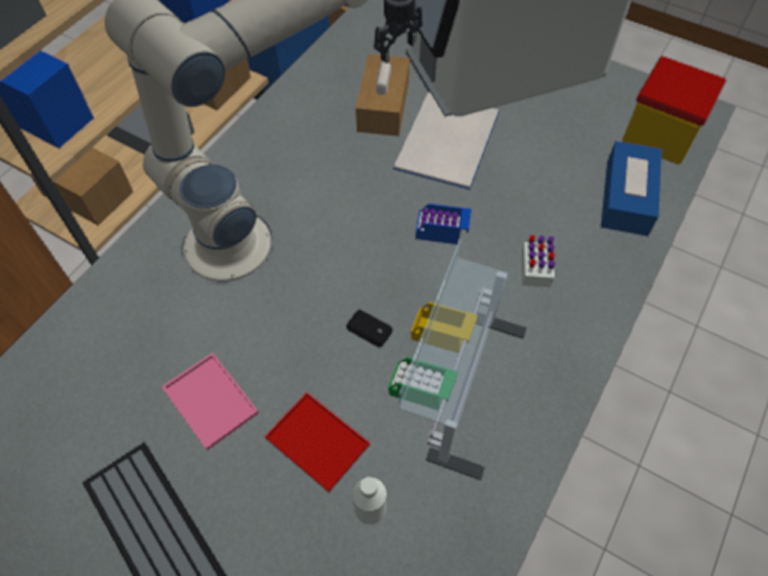

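View pics/top0.png

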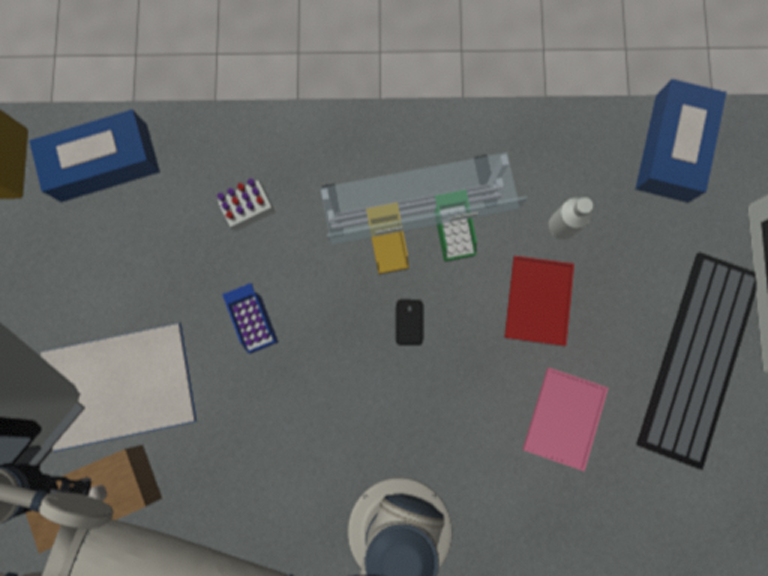

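The top view shows the yellow bin at about (388,240) px and the green bin at (456,228), both under the shelf. The blue bin with purple caps is at (250,318), the red tray at (540,300), the mouse at (409,322), the bottle at (568,215) and the rack at (243,203).

Possible mix-ups, all in the top view:
- **Tray:** the pink tray at (566,418) and the wire tray at (700,360). The red one at (540,300) is the one described.
- **Blue bin:** the blue boxes at (95,155) and (682,140). The bin is the one with purple caps at (250,318).
- **Yellow bin:** the olive box at (10,155). The bin is the one on the rail at (388,240).

I'll check these choices in a close crop.

```bash
cat > h.py <<'E'
import numpy as np, cv2
from scipy.spatial.transform import Rotation as Ro
from plant import camera_params
C={n:camera_params(n) for n in("scene","top")}
def proj(n,X):
    c=C[n]; p=np.atleast_2d(X)@c["R"].T+c["t"]; f=192/np.tan(np.radians(c["fov_y"]/2))
    return p[:,:2]/p[:,2:]*f+[c["cx"],c["cy"]]
def ray(n,uv,z):
    c=C[n]; f=192/np.tan(np.radians(c["fov_y"]/2))
    d=c["R"].T@np.array([(uv[0]-c["cx"])/f,(uv[1]-c["cy"])/f,1]); o=-c["R"].T@c["t"]
    return o+d*(z-o[2])/d[2]
def box(x0,x1,y0,y1,z0,z1): return np.array([[x,y,z] for x in(x0,x1) for y in(y0,y1) for z in(z0,z1)])/1e3
BIN=[box(-35,55,-32,32,-35,35),box(-55,-35,-32,32,-35,3),box(55,74,-32,32,30,35),box(69,74,-32,32,16,35)]
def T(pos,yaw,pitch=0): # pitch>0: nose (-x) down
    return np.array(pos),Ro.from_euler("z",yaw).as_matrix()@Ro.from_euler("y",-pitch).as_matrix()
def render(n,pos,R,parts=BIN,s=4):
    m=np.zeros((384*s,512*s),np.uint8)
    for b in parts:
        h=cv2.convexHull(((proj(n,b@R.T+pos)+.5)*s*16).astype(np.int32)); cv2.fillConvexPoly(m,h,255,shift=4)
    return cv2.resize(m,(512,384),interpolation=cv2.INTER_AREA)/255.
E
python3 - <<'E'
from h import *
for n in C:
    im=cv2.imread(f"pics/{n}0_raw.png"); c=im[90:250,140:400] if n=="top" else im[125:325,235:365]
    k=3 if n=="top" else 2.9
    cv2.imwrite(f"pics/{n}_crop.png",cv2.resize(c,None,fx=k,fy=k,interpolation=cv2.INTER_CUBIC))
s=2/3
for name,p,z in [("blue",(250,318),.07),("tray",(540,300),.01),("yellow",(388,240),.12),("green",(456,228),.12),("mouse",(409,322),.02),("bottle",(562,225),.08),("rack",(243,203),.06)]:
    print(name,ray("top",np.array(p)*s,z).round(3))
E
```

```text
blue [0.436 0.303 0.07 ]
tray [ 0.477 -0.31   0.01 ]
yellow [0.586 0.017 0.12 ]
green [ 0.61 -0.12  0.12]
mouse [ 0.43  -0.026  0.02 ]
bottle [ 0.625 -0.345  0.08 ]
rack [0.684 0.327 0.06 ]
```

View pics/top_crop.png

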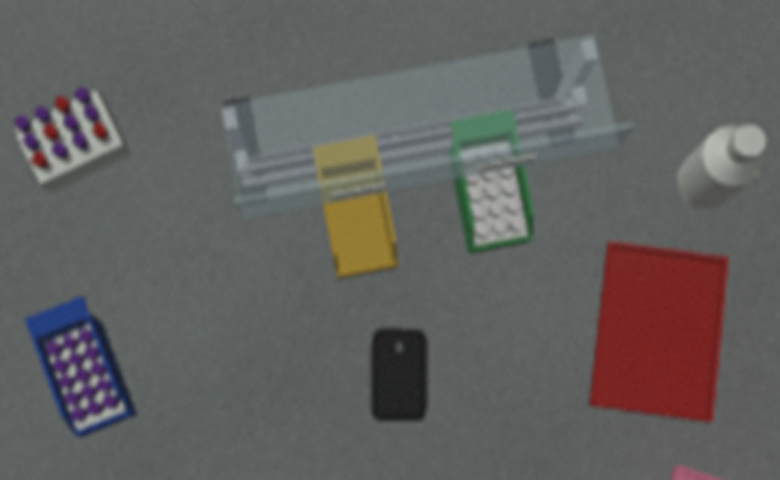

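View pics/scene_crop.png

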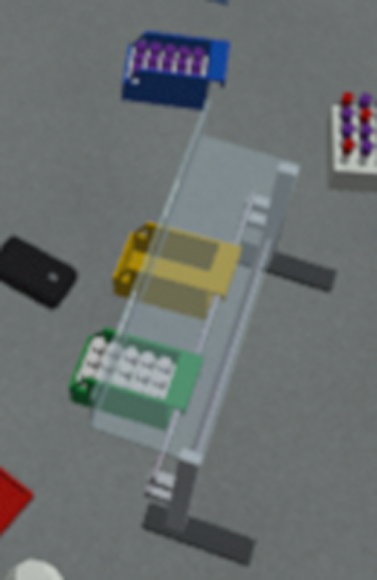

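The crops confirm the choices. Yellow hangs in the left (+y) place at top-crop (355,205), green in the right place at (492,185). The blue bin with purple caps is at (80,365) and the red tray at (658,332). Next I'll fit the poses to colour masks in both cameras.

```bash
cat > fit.py <<'E'
from h import *
from scipy.optimize import minimize
def mask(im,col,roi):
    h,s,v=[a.astype(int) for a in cv2.split(cv2.cvtColor(im,cv2.COLOR_BGR2HSV))]
    lo,hi,sm={"yellow":(15,32,75),"green":(50,88,60),"blue":(100,165,80),"red":(-1,8,120)}[col]
    m=((h>lo)&(h<hi)&(s>sm)&(v>25))|((col=="red")&(h>172)&(s>180))
    o=np.zeros(m.shape,np.uint8); x0,y0,x1,y1=roi; o[y0:y1,x0:x1]=m[y0:y1,x0:x1]
    o=cv2.morphologyEx(o,cv2.MORPH_OPEN,np.ones((2,2)))
    cs,_=cv2.findContours(o,cv2.RETR_EXTERNAL,cv2.CHAIN_APPROX_NONE); r=np.zeros_like(o)
    cs=[c for c in cs if cv2.contourArea(c)>8]
    cv2.fillPoly(r,[cv2.convexHull(np.vstack(cs))],1); return r.astype(float)
def hullr(n,pos,R,parts):
    m=np.zeros((384*4,512*4),np.uint8)
    p=np.vstack(parts)@R.T+pos
    cv2.fillConvexPoly(m,cv2.convexHull(((proj(n,p)+.5)*64).astype(np.int32)),255,shift=4)
    return cv2.resize(m,(512,384),interpolation=cv2.INTER_AREA)/255.
def run(ms,f,x0,parts=BIN,d=(.015,.015,.1)):
    def cost(x): return sum(((ms[n]-hullr(n,*f(x),parts))**2).sum() for n in ms)
    sim=np.vstack([x0]+[np.array(x0)+np.eye(len(x0))[i]*d[i] for i in range(len(x0))])
    r=minimize(cost,x0,method="Nelder-Mead",options=dict(initial_simplex=sim,xatol=1e-4,fatol=.05))
    return r.x,r.fun,sum(ms[n].sum() for n in ms)
E
python3 - <<'E'
from fit import *
I={n:cv2.imread(f"pics/{n}0_raw.png") for n in C}
roi={"blue":dict(top=(145,185,190,240),scene=(270,130,320,168)),"yellow":dict(top=(240,132,275,185),scene=(268,195,322,240)),
"green":dict(top=(285,125,320,177),scene=(255,232,310,280)),"red":dict(top=(330,165,390,235),scene=(170,255,250,332))}
def ms(c): return {n:mask(I[n],c,roi[c][n]) for n in C}
dbg=[]
def go(c,f,x0,**k):
    m=ms(c)
    for cams in (("top","scene"),("top",),("scene",)):
        x,e,a=run({n:m[n] for n in cams},f,x0,**k); print(c,cams,x.round(4),round(e,1),a)
go("blue",lambda x:T([x[0],x[1],.035],x[2]),[.436,.303,.3])
for p in (0,.05):
  for c,x0 in(("yellow",[.586,.017,.1]),("green",[.61,-.12,.1])): go(c,lambda x:T([x[0],x[1],.105-.06*np.sin(p)],x[2],p),x0)
go("red",lambda x:T([x[0],x[1],0],x[2]),[.477,-.31,.0],parts=[box(-90,90,-65,65,0,16)])
E
```

```text
blue ('top', 'scene') [0.4295 0.3058 0.3938] 111.8 1877.0
blue ('top',) [0.428  0.3057 0.3894] 19.0 1038.0
blue ('scene',) [0.4351 0.3066 0.3521] 42.0 839.0
yellow ('top', 'scene') [0.5834 0.015  0.1744] 241.8 1915.0
yellow ('top',) [0.5811 0.0145 0.183 ] 43.9 997.0
yellow ('scene',) [0.5864 0.0141 0.1921] 165.8 918.0
green ('top', 'scene') [ 0.6099 -0.1224  0.177 ] 161.0 2196.0
green ('top',) [ 0.6059 -0.1227  0.1698] 40.3 1077.0
green ('scene',) [ 0.6129 -0.1235  0.2312] 67.8 1119.0
yellow ('top', 'scene') [0.5824 0.0147 0.1804] 229.1 1915.0
yellow ('top',) [0.5802 0.0144 0.182 ] 28.4 997.0
yellow ('scene',) [0.5864 0.0159 0.1706] 153.6 918.0
green ('top', 'scene') [ 0.6098 -0.1229  0.1851] 136.1 2196.0
green ('top',) [ 0.6068 -0.123   0.1679] 25.7 1077.0
green ('scene',) [ 0.6132 -0.1219  0.2025] 55.4 1119.0
red ('top', 'scene') [ 0.4771 -0.309  -0.135 ] 182.8 4683.0
red ('top',) [ 0.4746 -0.3102 -0.139 ] 29.7 2295.0
red ('scene',) [ 0.4798 -0.308  -0.1435] 29.2 2388.0
```

Call:
{"method": "send_rows", "body": {
  "motion": [
    [1,[0,0,-5],0],
    [1,[0,0,-5],0],
    [1,[-1.5,4.4,0],0],
    [1,[-1.5,4.4,0],0],
    [1,[-1.5,4.4,0],0],
    [1,[-1.5,4.4,0],0],
    [1,[-1.5,4.4,0],0],
    [1,[-1.5,4.4,0],0],
    [1,[-1.5,4.4,0],0],
    [1,[-1.5,4.4,0],0],
    [1,[-1.5,4.4,0],0],
    [1,[0,0,0],0]
  ]
}}

```text
time_s: 1.3
tool_pos: [0.502, 0.35, 0.3509]
ee_rot: [2.484, 1.92, -0.005]
force: [0.3, -0.1, 0.4]
grip_width: 0.0852
```

```bash
cat > st.py <<'E'
from plant import monitor
from h import *
def st():
    s=monitor.state(); R=Ro.from_rotvec(s["ee_rot"]).as_matrix()
    print("t",s["time_s"],"p",s["tool_pos"].round(4),"q",s["q"].round(3),"F",s["force"].round(1),"T",s["torque"].round(2),"w",round(s["grip_width"],4)); print("R",R.round(3).tolist())
    return s,R
if __name__=="__main__": st()
E
python3 st.py
```

```text
t 1.3 p [0.502  0.35   0.3509] q [ 5.540e-01  1.730e-01  9.670e-01 -2.000e-03  2.005e+00 -7.630e-01] F [ 0.3 -0.1  0.4] T [ 0.04 -0.02 -0.03] w 0.0852
R [[0.252, 0.968, -0.002], [0.968, -0.252, -0.003], [-0.003, -0.001, -1.0]]
```

Call:
{"method": "send_rows", "body": {
  "motion": [
    [1,[3.6,3.2,0],0],
    [1,[3.6,3.2,0],0],
    [1,[3.6,3.2,0],0],
    [1,[3.6,3.2,0],0],
    [1,[3.6,3.2,0],0],
    [1,[3.6,3.2,0],0],
    [1,[0,0,0],0]
  ]
}}

```text
time_s: 2.0
tool_pos: [0.6692, 0.4697, 0.3066]
ee_rot: [2.476, 1.929, 0.087]
force: [-0.3, -0.0, -0.4]
grip_width: 0.0855
```

```bash
python3 st.py
```

```text
t 2.0 p [0.6692 0.4697 0.3066] q [ 0.569  0.832  0.174  0.003  2.08  -0.753] F [-0.3 -0.  -0.4] T [-0.03  0.06 -0.04] w 0.0855
R [[0.244, 0.969, 0.045], [0.969, -0.245, 0.032], [0.042, 0.036, -0.998]]
```

Call:
{"method": "send_rows", "body": {
  "motion": [
    [1,[3.6,3.2,0],0],
    [1,[3.6,3.2,0],0],
    [1,[3.6,3.2,0],0],
    [1,[3.6,3.2,0],0],
    [1,[3.6,3.2,0],0],
    [1,[3.6,3.2,0],0]
  ]
}}

```text
time_s: 2.6
tool_pos: [0.7482, 0.5203, 0.256]
ee_rot: [2.449, 1.908, 0.389]
force: [0.7, -0.3, 0.4]
grip_width: 0.0855
```

```bash
python3 st.py
```

```text
t 2.6 p [0.7482 0.5203 0.256 ] q [ 0.567  0.909  0.169  0.011  1.814 -0.753] F [ 0.7 -0.3  0.4] T [-0.08  0.04 -0.01] w 0.0855
R [[0.226, 0.953, 0.202], [0.956, -0.256, 0.141], [0.187, 0.162, -0.969]]
```

Call:
{"method": "send_rows", "body": {
  "motion": [
    [1,[3.4,2.9,-1.4],0],
    [1,[3.4,2.9,-1.4],0],
    [1,[3.4,2.9,-1.4],0],
    [1,[3.4,2.9,-1.4],0],
    [1,[3.4,2.9,-1.4],0],
    [1,[3.4,2.9,-1.4],0]
  ]
}}

```text
time_s: 3.2
tool_pos: [0.7758, 0.5414, 0.3208]
ee_rot: [2.401, 1.869, 0.683]
force: [-0.2, 0.1, 0.2]
grip_width: 0.0852
```

```bash
python3 st.py
```

```text
t 3.2 p [0.7758 0.5414 0.3208] q [ 0.567  0.855  0.169  0.018  1.675 -0.75 ] F [-0.2  0.1  0.2] T [-0.09  0.2   0.03] w 0.0852
R [[0.186, 0.918, 0.351], [0.928, -0.281, 0.245], [0.324, 0.28, -0.904]]
```

```bash
cat >> st.py <<'E'
E
cat > go.py <<'E'
import sys
from st import *
# usage: go.py dx dy dz [n] : world delta (m) -> tool cm per row
def plan(d,n=None):
    s=monitor.state(); R=Ro.from_rotvec(s["ee_rot"]).as_matrix(); t=R.T@np.array(d)*100
    n=n or int(np.ceil(np.linalg.norm(t)/4.9)); print(n,"rows of",(t/n).round(2).tolist())
if __name__=="__main__":
    s,R=st()
    for a in sys.argv[1:]:
        v=[float(x) for x in a.split(",")]
        if len(v)>4 or a.startswith("@"): pass
        plan(v[:3],int(v[3]) if len(v)>3 else None)
E
python3 go.py 0,0,.1 -.1,-.69,0
```

```text
t 3.2 p [0.7758 0.5414 0.3208] q [ 0.567  0.855  0.169  0.018  1.675 -0.75 ] F [-0.2  0.1  0.2] T [-0.09  0.2   0.03] w 0.0852
R [[0.186, 0.918, 0.351], [0.928, -0.281, 0.245], [0.324, 0.28, -0.904]]
3 rows of [1.08, 0.93, -3.01]
15 rows of [-4.39, 0.68, -1.36]
```

Call:
{"method": "send_rows", "body": {
  "motion": [
    [1,[-1.44,-1.35,-4.25],0],
    [1,[-1.44,-1.35,-4.25],0],
    [1,[-1.44,-1.35,-4.25],0],
    [1,[-4.4,0.7,-1.2],0],
    [1,[-4.4,0.7,-1.2],0],
    [1,[-4.4,0.7,-1.2],0],
    [1,[-4.4,0.7,-1.2],0],
    [1,[-4.4,0.7,-1.2],0],
    [1,[-4.4,0.7,-1.2],0],
    [1,[-4.4,0.7,-1.2],0],
    [1,[-4.4,0.7,-1.2],0],
    [1,[-4.4,0.7,-1.2],0],
    [1,[-4.4,0.7,-1.2],0],
    [1,[-4.4,0.7,-1.2],0],
    [1,[-4.4,0.7,-1.2],0],
    [1,[-4.4,0.7,-1.2],0],
    [1,[0,0,0],0]
  ]
}}

```text
time_s: 4.9
tool_pos: [0.6076, -0.1187, 0.3915]
ee_rot: [2.407, 1.86, 0.675]
force: [0.8, -0.0, 0.2]
grip_width: 0.0855
```

```bash
python3 go.py .041,-.009,.015,1
```

```text
t 4.9 p [ 0.6076 -0.1187  0.3915] q [-0.438 -0.039  1.169  0.38   1.763 -1.633] F [ 0.8 -0.   0.2] T [-0.14  0.19  0.02] w 0.0855
R [[0.194, 0.916, 0.35], [0.928, -0.287, 0.239], [0.319, 0.279, -0.906]]
1 rows of [0.44, 4.43, -0.14]
```

Call:
{"method": "send_rows", "body": {
  "motion": [
    [1,[0.4,4.4,-0.2],0],
    [1,[0.4,4.4,-0.2],0],
    [1,[0.4,4.4,-0.2],0],
    [1,[0.4,4.4,-0.2],0],
    [1,[0.4,4.4,-0.2],0],
    [1,[0.4,4.4,-0.2],0],
    [1,[0.4,4.4,-0.2],0],
    [1,[0.4,4.4,-0.2],0],
    [1,[0.4,4.4,-0.2],0],
    [1,[0.4,4.4,-0.2],0],
    [1,[0.4,4.4,-0.2],0],
    [1,[0.4,4.4,-0.2],0]
  ]
}}

```text
time_s: 6.1
tool_pos: [0.8813, -0.1638, 0.448]
ee_rot: [2.27, 1.71, 0.863]
force: [0.7, -0.8, 0.0]
grip_width: 0.0853
```

```bash
cat >> st.py <<'E'
    s,R=monitor.state(),None
    R=Ro.from_rotvec(s["ee_rot"]).as_matrix(); z=R[:,2]
    print("tilt",np.degrees(np.arccos(-z[2])).round(1),"az",np.arctan2(z[1],z[0]).round(3),"roll err deg",np.degrees(np.arcsin(R[2,0])).round(1),"jaw az",np.arctan2(R[1,0],R[0,0]).round(3))
E
python3 st.py; python3 go.py .04,-.009,.02,1|tail -1
```

```text
File "st.py", line 8
    s,R=monitor.state(),None
IndentationError: unexpected indent
Traceback (most recent call last):
  File "go.py", line 2, in <module>
    from st import *
  File "st.py", line 8
    s,R=monitor.state(),None
IndentationError: unexpected indent
```

```bash
cat > st.py <<'E'
from plant import monitor
from h import *
def st():
    s=monitor.state(); R=Ro.from_rotvec(s["ee_rot"]).as_matrix(); z=R[:,2]
    print("t",s["time_s"],"p",s["tool_pos"].round(4),"q",s["q"].round(3),"F",s["force"].round(1),"T",s["torque"].round(2),"w",round(s["grip_width"],4)); print("R",R.round(3).tolist())
    print("tilt",np.degrees(np.arccos(-z[2])).round(1),"az",np.arctan2(z[1],z[0]).round(3),"jaw slope deg",np.degrees(np.arcsin(R[2,0])).round(1),"jaw az",np.arctan2(R[1,0],R[0,0]).round(3))
    return s,R
if __name__=="__main__": st()
E
python3 go.py .04,-.009,.02,1
```

```text
t 6.1 p [ 0.8813 -0.1638  0.448 ] q [-0.357  0.727  0.17   0.393  1.742 -1.479] F [ 0.7 -0.8  0. ] T [-0.11  0.24 -0.01] w 0.0853
R [[0.175, 0.824, 0.539], [0.923, -0.328, 0.202], [0.343, 0.463, -0.818]]
tilt 35.2 az 0.358 jaw slope deg 20.0 jaw az 1.384
1 rows of [0.55, 4.52, 0.34]
```

Call:
{"method": "send_rows", "body": {
  "motion": [
    [1,[0.2,4.5,0.2],0],
    [1,[0.2,4.5,0.2],0],
    [1,[0.2,4.5,0.2],0],
    [1,[0.2,4.5,0.2],0],
    [1,[0.2,4.5,0.2],0],
    [1,[0.2,4.5,0.2],0],
    [1,[0.2,4.5,0.2],-8],
    [1,[0.2,4.5,0.2],-8]
  ]
}}

```text
time_s: 6.9
tool_pos: [0.9511, -0.1951, 0.4771]
ee_rot: [1.82, 1.751, 0.936]
force: [-0.0, 0.4, -0.2]
grip_width: 0.0852
```

```bash
python3 go.py .04,-.015,.02,1
```

```text
t 6.9 p [ 0.9511 -0.1951  0.4771] q [-0.365  0.75   0.17   0.4    1.475 -1.778] F [-0.   0.4 -0.2] T [-0.07  0.35  0.  ] w 0.0852
R [[-0.033, 0.685, 0.728], [0.986, -0.098, 0.137], [0.165, 0.722, -0.672]]
tilt 47.8 az 0.186 jaw slope deg 9.5 jaw az 1.605
1 rows of [-1.28, 4.33, 1.36]
```

```bash
python3 - <<'E'
from st import *
s,R=st(); R=R@Ro.from_euler("z",-12.9,degrees=True).as_matrix(); print(R.round(3).tolist())
for d in((-.531,.18,-.02),(0.03,0,-.22)):
    t=R.T@np.array(d)*100; n=int(np.ceil(np.linalg.norm(t)/4.8)); print(n,(t/n).round(2))
E
```

```text
t 6.9 p [ 0.9511 -0.1951  0.4771] q [-0.365  0.75   0.17   0.4    1.475 -1.778] F [-0.   0.4 -0.2] T [-0.07  0.35  0.  ] w 0.0852
R [[-0.033, 0.685, 0.728], [0.986, -0.098, 0.137], [0.165, 0.722, -0.672]]
tilt 47.8 az 0.186 jaw slope deg 9.5 jaw az 1.605
[[-0.185, 0.66, 0.728], [0.983, 0.125, 0.137], [-0.001, 0.741, -0.672]]
12 [ 2.29 -2.86 -2.9 ]
5 [-0.11 -2.86  3.39]
```

Call:
{"method": "send_rows", "body": {
  "motion": [
    [1,[0,0,0],-6.5],
    [1,[0,0,0],-6.4],
    [1,[2.3,-2.86,-2.9],0],
    [1,[2.3,-2.86,-2.9],0],
    [1,[2.3,-2.86,-2.9],0],
    [1,[2.3,-2.86,-2.9],0],
    [1,[2.3,-2.86,-2.9],0],
    [1,[2.3,-2.86,-2.9],0],
    [1,[2.3,-2.86,-2.9],0],
    [1,[2.3,-2.86,-2.9],0],
    [1,[2.3,-2.86,-2.9],0],
    [1,[2.3,-2.86,-2.9],0],
    [1,[2.3,-2.86,-2.9],0],
    [1,[2.3,-2.86,-2.9],0],
    [1,[0,0,0],0]
  ]
}}

```text
time_s: 8.4
tool_pos: [0.4427, -0.0194, 0.4679]
ee_rot: [1.575, 1.901, 0.85]
force: [0.9, 0.0, 1.1]
grip_width: 0.0854
```

```bash
python3 go.py 0.03,0,-.22
```

```text
t 8.4 p [ 0.4427 -0.0194  0.4679] q [-0.449 -0.849  1.739  0.458  1.521 -2.052] F [0.9 0.  1.1] T [-0.07  0.28  0.  ] w 0.0854
R [[-0.185, 0.653, 0.734], [0.983, 0.125, 0.136], [-0.003, 0.747, -0.665]]
tilt 48.3 az 0.183 jaw slope deg -0.2 jaw az 1.757
5 rows of [-0.1, -2.9, 3.37]
```

Call:
{"method": "send_rows", "body": {
  "motion": [
    [1,[0.14,-2.95,2.95],0],
    [1,[0.14,-2.95,2.95],0],
    [1,[0.14,-2.95,2.95],0],
    [1,[0.14,-2.95,2.95],0],
    [1,[0.14,-2.95,2.95],0],
    [1,[0.14,-2.95,2.95],0],
    [1,[0,0,0],0]
  ]
}}

```text
time_s: 9.1
tool_pos: [0.4975, -0.0221, 0.2168]
ee_rot: [1.616, 1.955, 0.832]
force: [-0.3, -0.3, -0.7]
grip_width: 0.0855
```

```bash
python3 - <<'E'
from st import *
from plant import grab_frame
s,R=st()
C0=np.array([.583,.015,.105]); Rb=T(C0,.185,.04)[1]
G=C0+Rb@[-.018,0,.008]; tcp=G-.003*R[:,2]; print("G",G, "tool delta cm",(R.T@(tcp-s["tool_pos"])*100).round(2))
im=grab_frame("top")[:,:,::-1]; im2=grab_frame("scene")[:,:,::-1]
cv2.imwrite("pics/t1r.png",im);cv2.imwrite("pics/s1r.png",im2)
a=cv2.resize(im[110:210,200:330],None,fx=3,fy=3,interpolation=cv2.INTER_CUBIC)
b=cv2.resize(im2[170:290,220:350],None,fx=3,fy=3,interpolation=cv2.INTER_CUBIC)
def mark(a,n,ox,oy,P,c):
    for p in (proj(n,P)+.5-[ox,oy])*3: cv2.circle(a,tuple(int(v) for v in p),3,c,1)
tip=s["tool_pos"]+np.array([[0,0,0],.0427*R[:,0]+.009*R[:,2],-.0427*R[:,0]+.009*R[:,2]])
mark(a,"top",200,110,tip,(255,0,255)); mark(b,"scene",220,170,tip,(255,0,255))
bx=np.vstack(BIN[:3])@Rb.T+C0; mark(a,"top",200,110,bx,(255,255,0)); mark(b,"scene",220,170,bx,(255,255,0))
o=np.zeros((360,780,3),np.uint8); o[:300,:390]=a; o[:,390:]=b; cv2.imwrite("pics/c1.png",o)
E
```

```text
t 9.1 p [ 0.4975 -0.0221  0.2168] q [-0.372 -0.854  2.182  0.447  1.16  -2.173] F [-0.3 -0.3 -0.7] T [-0.06  0.36 -0.01] w 0.0855
R [[-0.198, 0.696, 0.69], [0.98, 0.123, 0.156], [0.024, 0.707, -0.706]]
tilt 45.0 az 0.223 jaw slope deg 1.4 jaw az 1.77
G [0.56500684 0.01163276 0.11227379] tool delta cm [ 1.73 -2.28 12.28]
```

View pics/c1.png

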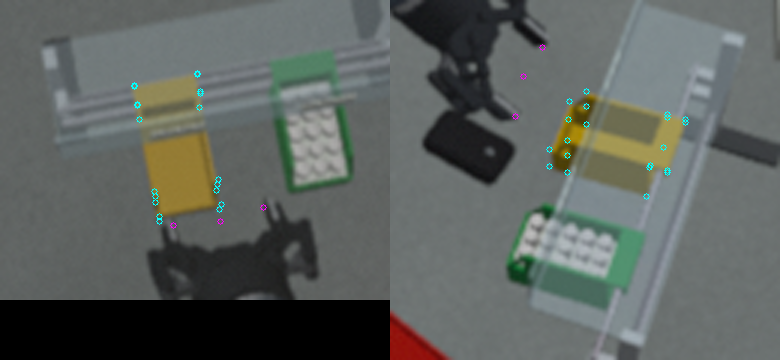

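The fingertips land where the calibration puts them: top tips at (170,227) and (266,206) px, marks within about 5 px at 3x. The bin marks lie on the yellow bin in both views. The left place is yellow, so I'm going in.

Call:
{"method": "send_rows", "body": {
  "motion": [
    [1,[1.7,-2.2,0],-1.9],
    [1,[0,0,3],0],
    [1,[0,0,3],0],
    [1,[0,0,3],0],
    [1,[0,0,2],0],
    [1,[0,0,1.2],0],
    [1,[0,0,0],0]
  ]
}}

```text
time_s: 9.9
tool_pos: [0.5876, 0.0072, 0.136]
ee_rot: [1.562, 1.972, 0.83]
force: [-0.5, 3.4, 1.9]
grip_width: 0.0852
```

```bash
cat > gp.py <<'E'
from st import *
import sys
s,R=st()
c=[float(v) for v in sys.argv[1].split(",")] # x,y,z,yaw,pitch,  bx,bz of grasp
C0=np.array(c[:3]); Rb=T(C0,c[3],c[4])[1]
G=C0+Rb@[c[5],0,c[6]]; tcp=G-.003*R[:,2]
print("grasp now in bin (mm)",(Rb.T@(s["tool_pos"]+.003*R[:,2]-C0)*1e3).round(1),"tool delta cm",(R.T@(tcp-s["tool_pos"])*100).round(2))
E
python3 gp.py .583,.015,.105,.185,.04,-.018,.008
```

```text
t 9.9 p [0.5876 0.0072 0.136 ] q [-0.212 -0.529  2.143  0.427  0.823 -2.191] F [-0.5  3.4  1.9] T [0.53 0.08 0.37] w 0.0852
R [[-0.227, 0.677, 0.7], [0.974, 0.161, 0.16], [-0.004, 0.718, -0.696]]
tilt 45.9 az 0.224 jaw slope deg -0.3 jaw az 1.8
grasp now in bin (mm) [ 6.4 -8.5 28.7] tool delta cm [ 0.96 -3.16 -0.16]
```

Call:
{"method": "send_rows", "body": {
  "motion": [
    [1,[0.5,0,0],0],
    [1,[0.4,-1,0],0],
    [1,[0,-1.1,0],0],
    [1,[0,-1,-0.2],0],
    [1,[0,0,0],0]
  ]
}}

```text
time_s: 10.4
tool_pos: [0.5568, 0.0089, 0.1026]
ee_rot: [1.577, 1.981, 0.818]
force: [-0.8, 0.5, 0.3]
grip_width: 0.0852
```

```bash
python3 gp.py .583,.015,.105,.185,.04,-.018,.008
```

```text
t 10.4 p [0.5568 0.0089 0.1026] q [-0.222 -0.606  2.245  0.432  0.818 -2.204] F [-0.8  0.5  0.3] T [-0.09  0.39  0.02] w 0.0852
R [[-0.224, 0.691, 0.688], [0.975, 0.159, 0.158], [-0.0, 0.706, -0.709]]
tilt 44.9 az 0.225 jaw slope deg -0.0 jaw az 1.797
grasp now in bin (mm) [-25.   -1.1  -3.6] tool delta cm [ 0.09  1.3  -0.38]
```

Call:
{"method": "send_rows", "body": {
  "force": 50,
  "motion": [
    [1,[0.1,1.2,-0.3],0],
    [1,[0,0,0],0],
    [0.3,[0,0,0],0],
    [0,[0,0,0],0],
    [0,[0,0,0],0],
    [0,[0,0,0],0],
    [0,[0,0,0],0],
    [0,[0,0,0],0]
  ]
}}

```text
time_s: 11.2
tool_pos: [0.5646, 0.0122, 0.117]
ee_rot: [1.574, 1.98, 0.822]
force: [-9.6, 2.3, 6.9]
grip_width: 0.0637
```

```bash
python3 gp.py .583,.015,.105,.185,.04,-.018,.008; python3 go.py 0,0,.03,3|tail -1
```

```text
t 11.2 p [0.5646 0.0122 0.117 ] q [-0.21  -0.592  2.212  0.419  0.828 -2.182] F [-9.6  2.3  6.9] T [0.38 0.7  0.14] w 0.0637
R [[-0.225, 0.688, 0.69], [0.974, 0.159, 0.159], [-0.0, 0.708, -0.706]]
tilt 45.1 az 0.227 jaw slope deg -0.0 jaw az 1.798
grasp now in bin (mm) [-16.    0.7  10.5] tool delta cm [-0.06 -0.32  0.05]
3 rows of [-0.0, 0.71, -0.71]
```

```bash
cat > kin.py <<'E'
import numpy as np
from scipy.optimize import least_squares
from scipy.spatial.transform import Rotation as Ro
D=[([1.266287,.091774,1.231773,0,1.819787,-.056687],[.1471,.58147,.25227],[2.47818,1.92924,-.0022]),
([.554,.173,.967,-.002,2.005,-.763],[.502,.35,.3509],[2.484,1.92,-.005]),
([.569,.832,.174,.003,2.08,-.753],[.6692,.4697,.3066],[2.476,1.929,.087]),
([.567,.909,.169,.011,1.814,-.753],[.7482,.5203,.256],[2.449,1.908,.389]),
([-.438,-.039,1.169,.38,1.763,-1.633],[.6076,-.1187,.3915],[2.407,1.86,.675]),
([-.357,.727,.17,.393,1.742,-1.479],[.8813,-.1638,.448],[2.27,1.71,.863]),
([-.365,.75,.17,.4,1.475,-1.778],[.9511,-.1951,.4771],[1.82,1.751,.936]),
([-.449,-.849,1.739,.458,1.521,-2.052],[.4427,-.0194,.4679],[1.575,1.901,.85]),
([-.222,-.606,2.245,.432,.818,-2.204],[.5568,.0089,.1026],[1.577,1.981,.818]),
([-.21,-.592,2.212,.419,.828,-2.182],[.5646,.0122,.117],[1.574,1.98,.822])]
Z=lambda a:Ro.from_euler("z",a).as_matrix(); Y=lambda a:Ro.from_euler("y",a).as_matrix()
def fk(q,p):
    a1,d1,a2,a3,d4,d6,l,o3,s4,s6,o6=p
    R=Z(q[0]); x=R@[a1,l,d1]; R=R@Y(q[1]); x=x+R@[0,0,a2]; R=R@Y(q[2]+o3); x=x+R@[a3,0,d4]
    R=R@Z(s4*q[3])@Y(q[4]-o3); x=x+R@[0,0,d6]; return x,R@Z(s6*q[5]+o6)
def fit():
    best=None
    for s4 in(1,-1):
      for s6 in(1,-1):
        for o6 in(0,1.57,3.14,-1.57):
          f=lambda v:np.concatenate([np.r_[fk(q,[*v[:8],s4,s6,v[8]])[0]-p,.2*(Ro.from_matrix(fk(q,[*v[:8],s4,s6,v[8]])[1]).inv()*Ro.from_rotvec(w)).as_rotvec()] for q,p,w in D])
          r=least_squares(f,[0,.35,.35,0,.35,.25,.03,0,o6])
          if best is None or r.cost<best[0]: best=(r.cost,[*r.x[:8],s4,s6,r.x[8]],np.abs(r.fun).max())
    return best
LO=np.array([-2.87,-.86,.17,-1.51,.06,-2.65]);HI=np.array([2.87,2.18,2.46,4.65,2.69,2.65])
def ik(p,R,P,q0):
    f=lambda q:np.r_[fk(q,P)[0]-p,.3*(Ro.from_matrix(fk(q,P)[1]).inv()*Ro.from_matrix(R)).as_rotvec()]
    r=least_squares(f,np.clip(q0,LO+1e-3,HI-1e-3),bounds=(LO,HI)); return r.x,np.linalg.norm(r.fun[:3])*1e3,np.degrees(np.linalg.norm(r.fun[3:])/.3)
E
python3 - <<'E'
from kin import *
import json
b=fit(); print(b[0],np.round(b[1],4),b[2]); json.dump(b[1],open("kin.json","w"))
P=b[1]; q0=D[-1][0]; R=Ro.from_rotvec(D[-1][2]).as_matrix()
for p in [(.565,.012,.145),(.52,.004,.145),(.48,-.004,.145),(.45,-.01,.145),(.43,-.015,.145),(.43,-.015,.20),(.43,-.015,.11),(.45,-.2,.15),(.46,-.31,.15),(.46,-.31,.06),(.42,.303,.05),(.45,.2,.12),(.43,.08,.12)]:
    q,e,a=ik(p,R,P,q0); print(p,q.round(2),e.round(1),a.round(1))
E
```

```text
5.348017211738208e-07 [-7.0000e-04  1.5680e-01  3.7270e-01 -9.7100e-02 -5.5920e-01  3.1860e-01
  3.4000e-02  3.1416e+00 -1.0000e+00  1.0000e+00  3.1414e+00] 0.0004050992111263585
(0.565, 0.012, 0.145) [-0.21 -0.61  2.17  0.4   0.88 -2.15] 0.0 0.0
(0.52, 0.004, 0.145) [-0.27 -0.78  2.27  0.42  0.97 -2.18] 0.0 0.0
(0.48, -0.004, 0.145) [-0.34 -0.86  2.3   0.45  1.08 -2.23] 12.0 1.9
(0.45, -0.01, 0.145) [-0.41 -0.86  2.29  0.49  1.17 -2.29] 27.5 4.6
(0.43, -0.015, 0.145) [-0.47 -0.86  2.28  0.53  1.23 -2.35] 36.7 6.4
(0.43, -0.015, 0.2) [-0.46 -0.86  2.18  0.5   1.32 -2.29] 35.1 6.4
(0.43, -0.015, 0.11) [-0.47 -0.86  2.35  0.55  1.17 -2.39] 36.2 6.0
(0.45, -0.2, 0.15) [-0.84 -0.68  2.18  0.64  1.26 -2.65] 13.9 4.8
(0.46, -0.31, 0.15) [-0.92 -0.39  1.95  0.59  1.26 -2.65] 28.2 11.1
(0.46, -0.31, 0.06) [-0.87 -0.35  2.05  0.55  1.09 -2.65] 35.0 14.3
(0.42, 0.303, 0.05) [ 0.79 -0.62  2.35 -0.56  0.79 -0.73] 0.0 0.0
(0.45, 0.2, 0.12) [ 0.46 -0.86  2.35 -0.22  0.9  -1.27] 6.1 0.9
(0.43, 0.08, 0.12) [ 0.   -0.86  2.32  0.18  1.04 -1.84] 44.8 6.8
```

```bash
cat > path.py <<'E'
from kin import *
import json
P=json.load(open("kin.json")); YAW=.185
def toolR(t,yaw,flip):
    u=np.array([np.cos(yaw),np.sin(yaw),0]); v=np.array([-u[1],u[0],0]); z=np.sin(t)*u-[0,0,np.cos(t)]; x=-v if flip else v
    return np.column_stack([x,np.cross(z,x),z])
def tcp(c,yaw,R,bx,bz): return np.array(c)+Ro.from_euler("z",yaw).as_matrix()@[bx,0,bz]-.003*R[:,2]
u=np.array([np.cos(YAW),np.sin(YAW),0]); Y0=np.array([.583,.015,.105])
up=lambda h:np.array([0,0,h])
pts={"hang":Y0,"lift":Y0+up(.022),"back45":Y0-.045*u+up(.022),"back90":Y0-.09*u+up(.022),"b90hi":Y0-.09*u+up(.11),"back145":Y0-.145*u+up(.022),"hiR":Y0-.09*u+up(.11)+[0,-.15,0],
"trayhi":np.array([.477,-.309,.16]),"tray":np.array([.477,-.309,.04]),"blue":np.array([.4315,.306,.035]),"bluehi":np.array([.4315,.306,.13]),"bl_mid":Y0-.09*u+[0,.1,.022]}
if __name__=="__main__":
  for t in(20,25,30,35,40):
   for flip in(0,1):
    R=toolR(np.radians(t),YAW,flip); o=[]
    for k,c in pts.items():
        b=min((ik(tcp(c,YAW,R,-.025,.01),R,P,q0) for q0 in([-.2,-.5,2,.4,1,.9 if flip else -2.1],[.5,-.5,2,-.3,1,.9 if flip else -2.1],[-.8,-.3,2,.5,1,.4 if flip else -2.6])),key=lambda r:r[1]+r[2])
        o.append(f"{k}:{b[1]:.0f}/{b[2]:.0f}({b[0][1]:.2f},{b[0][5]:.2f})")
    print(t,flip,*o)
E
python3 path.py
```

```text
20 0 hang:0/0(-0.30,-1.87) lift:0/0(-0.31,-1.87) back45:0/0(-0.44,-1.89) back90:0/0(-0.58,-1.93) b90hi:0/0(-0.57,-1.91) back145:0/0(-0.77,-1.98) hiR:0/0(-0.46,-2.27) trayhi:0/0(-0.23,-2.60) tray:1/1(-0.17,-2.65) blue:0/0(-0.37,-1.04) bluehi:0/0(-0.43,-1.07) bl_mid:0/0(-0.56,-1.65)
20 1 hang:0/0(-0.30,1.27) lift:0/0(-0.31,1.28) back45:0/0(-0.44,1.25) back90:0/0(-0.58,1.21) b90hi:0/0(-0.57,1.23) back145:0/0(-0.77,1.16) hiR:0/0(-0.46,0.87) trayhi:0/0(-0.23,0.54) tray:0/0(-0.17,0.48) blue:0/0(-0.37,2.10) bluehi:0/0(-0.43,2.07) bl_mid:0/0(-0.56,1.49)
25 0 hang:0/0(-0.37,-1.90) lift:0/0(-0.38,-1.89) back45:0/0(-0.52,-1.92) back90:0/0(-0.67,-1.96) b90hi:0/0(-0.66,-1.94) back145:0/0(-0.86,-2.02) hiR:0/0(-0.52,-2.32) trayhi:1/0(-0.27,-2.65) tray:7/3(-0.21,-2.65) blue:0/0(-0.43,-0.98) bluehi:0/0(-0.50,-1.03) bl_mid:0/0(-0.65,-1.66)
25 1 hang:0/0(-0.37,1.24) lift:0/0(-0.38,1.25) back45:0/0(-0.52,1.22) back90:0/0(-0.67,1.18) b90hi:0/0(-0.66,1.21) back145:0/0(-0.86,1.13) hiR:0/0(-0.52,0.83) trayhi:0/0(-0.27,0.49) tray:0/0(-0.20,0.40) blue:0/0(-0.43,2.16) bluehi:0/0(-0.50,2.11) bl_mid:0/0(-0.65,1.
[... 971 characters left out ...]
(-0.86,1.02) hiR:0/0(-0.64,0.72) trayhi:0/0(-0.33,0.35) tray:0/0(-0.24,0.22) blue:0/0(-0.55,2.31) bluehi:0/0(-0.62,2.23) bl_mid:0/0(-0.83,1.47)
40 0 hang:0/0(-0.57,-2.03) lift:0/0(-0.59,-2.02) back45:0/0(-0.75,-2.05) back90:9/1(-0.86,-2.10) b90hi:6/1(-0.86,-2.05) back145:36/6(-0.86,-2.20) hiR:0/0(-0.69,-2.49) trayhi:18/7(-0.39,-2.65) tray:27/11(-0.32,-2.65) blue:0/0(-0.59,-0.74) bluehi:0/0(-0.67,-0.85) bl_mid:8/1(-0.86,-1.68)
40 1 hang:0/0(-0.57,1.11) lift:0/0(-0.59,1.12) back45:0/0(-0.75,1.09) back90:9/1(-0.86,1.04) b90hi:6/1(-0.86,1.10) back145:36/6(-0.86,0.94) hiR:0/0(-0.69,0.65) trayhi:0/0(-0.36,0.28) tray:0/0(-0.25,0.12) blue:0/0(-0.59,2.41) bluehi:0/0(-0.67,2.30) bl_mid:8/1(-0.86,1.46)
```

Call:
{"method": "send_rows", "body": {
  "motion": [
    [1,[0,0,0],0],
    [1,[0,0,0],0],
    [1,[0,0,0],0],
    [1,[0,0,0],0],
    [1,[0,0,-2],0],
    [1,[0,0,-3],0],
    [1,[0,0,-3],0],
    [1,[0,0,-4],0],
    [1,[0,0,-4],0],
    [1,[0,0,-4],0],
    [1,[0,-3,-3],0],
    [1,[0,-3,-3],0],
    [1,[0,0,0],0]
  ]
}}

```text
time_s: 12.5
tool_pos: [0.438, -0.0817, 0.2781]
ee_rot: [1.608, 2.054, 0.809]
force: [-0.2, -0.6, 0.2]
grip_width: 0.0852
```

```bash
python3 st.py
```

```text
t 12.5 p [ 0.438  -0.0817  0.2781] q [-0.669 -0.856  2.05   0.577  1.494 -2.391] F [-0.2 -0.6  0.2] T [-0.11  0.27 -0.06] w 0.0852
R [[-0.253, 0.73, 0.634], [0.967, 0.167, 0.192], [0.034, 0.662, -0.749]]
tilt 41.5 az 0.294 jaw slope deg 2.0 jaw az 1.826
```

```bash
python3 go.py 0,.3,.02 -.033,-.023,0,1
```

```text
t 12.5 p [ 0.438  -0.0817  0.2781] q [-0.669 -0.856  2.05   0.577  1.494 -2.391] F [-0.2 -0.6  0.2] T [-0.11  0.27 -0.06] w 0.0852
R [[-0.253, 0.73, 0.634], [0.967, 0.167, 0.192], [0.034, 0.662, -0.749]]
tilt 41.5 az 0.294 jaw slope deg 2.0 jaw az 1.826
7 rows of [4.15, 0.91, 0.61]
1 rows of [-1.39, -2.8, -2.54]
```

Call:
{"method": "send_rows", "body": {
  "motion": [
    [1,[4.2,0.9,0.6],0],
    [1,[4.2,0.9,0.6],0],
    [1,[4.2,0.9,0.6],0],
    [1,[4.2,0.9,0.6],0],
    [1,[4.2,0.9,0.6],0],
    [1,[4.2,0.9,0.6],0],
    [1,[4.2,0.9,0.6],0],
    [1,[-1.4,-2.8,-2.5],0],
    [1,[-1.4,-2.8,-2.5],0],
    [1,[-1.4,-2.8,-2.5],0],
    [1,[0,0,0],0]
  ]
}}

```text
time_s: 13.6
tool_pos: [0.418, 0.1719, 0.3284]
ee_rot: [1.638, 2.113, 0.753]
force: [-0.5, 0.4, 0.1]
grip_width: 0.0853
```

```bash
python3 go.py -.033,-.023,0,1
```

```text
t 13.6 p [0.418  0.1719 0.3284] q [ 3.140e-01 -8.560e-01  1.933e+00  1.000e-03  1.409e+00 -1.508e+00] F [-0.5  0.4  0.1] T [-0.07  0.23  0.05] w 0.0853
R [[-0.262, 0.772, 0.58], [0.964, 0.185, 0.19], [0.039, 0.609, -0.792]]
tilt 37.6 az 0.316 jaw slope deg 2.2 jaw az 1.836
1 rows of [-1.35, -2.97, -2.35]
```

Call:
{"method": "send_rows", "body": {
  "motion": [
    [1,[4.2,0.8,0.9],0],
    [1,[4.2,0.8,0.9],0],
    [1,[4.2,0.8,0.9],0],
    [1,[-2,-2.7,-2.1],0],
    [1,[-2,-2.7,-2.1],0],
    [1,[-2,-2.7,-2.1],0],
    [1,[-2,-2.7,-2.1],0],
    [1,[-2,-2.7,-2.1],0],
    [1,[0,0,0],0]
  ]
}}

```text
time_s: 14.5
tool_pos: [0.3362, 0.222, 0.3584]
ee_rot: [1.674, 2.132, 0.653]
force: [-0.8, 0.0, 1.3]
grip_width: 0.0855
```

```bash
python3 go.py 0,.045,0,1 -.028,-.028,0,1
```

```text
t 14.5 p [0.3362 0.222  0.3584] q [ 0.681 -0.856  1.853 -0.232  1.599 -1.2  ] F [-0.8  0.   1.3] T [-0.    0.24  0.02] w 0.0855
R [[-0.239, 0.809, 0.537], [0.971, 0.195, 0.139], [0.008, 0.555, -0.832]]
tilt 33.7 az 0.254 jaw slope deg 0.5 jaw az 1.812
1 rows of [4.37, 0.88, 0.63]
1 rows of [-2.05, -2.81, -1.89]
```

Call:
{"method": "send_rows", "body": {
  "motion": [
    [1,[1,-2.5,-2],0],
    [1,[-2,-2.8,-1.9],0],
    [1,[-2,-2.8,-1.9],0],
    [1,[-2,-2.8,-1.9],0],
    [1,[0,0,0],0]
  ]
}}

```text
time_s: 15.0
tool_pos: [0.2616, 0.2116, 0.407]
ee_rot: [1.704, 2.141, 0.543]
force: [-0.4, -0.5, 0.7]
grip_width: 0.0853
```

```bash
python3 go.py 0,.045,0,1 -.028,-.028,0,1
```

```text
t 15.0 p [0.2616 0.2116 0.407 ] q [ 0.903 -0.856  1.736 -0.36   1.842 -1.066] F [-0.4 -0.5  0.7] T [-0.08  0.24 -0.02] w 0.0853
R [[-0.215, 0.842, 0.495], [0.976, 0.203, 0.079], [-0.034, 0.5, -0.865]]
tilt 30.1 az 0.158 jaw slope deg -1.9 jaw az 1.788
1 rows of [4.39, 0.91, 0.36]
1 rows of [-2.13, -2.92, -1.61]
```

Call:
{"method": "send_rows", "body": {
  "motion": [
    [1,[0,0,0],8.4],
    [1,[0,0,0],8.4],
    [1,[0,0,0],8.4],
    [1,[0,0,0],8.4],
    [1,[0,0,0],8.4],
    [1,[0,0,0],8.4],
    [1,[0,0,0],8.4],
    [1,[0,0,0],8.4],
    [1,[0,0,0],8.4],
    [1,[0,0,0],8.4],
    [1,[0,0,0],8.4],
    [1,[0,0,0],8.4],
    [1,[0,0,0],8.4],
    [1,[0,0,0],8.4],
    [1,[0,0,0],8.4],
    [1,[0,0,0],8.4],
    [1,[0,0,0],8.4],
    [1,[0,0,0],8.4],
    [1,[0,0,0],8.4],
    [1,[0,0,0],8.4]
  ]
}}

```text
time_s: 17.0
tool_pos: [0.2629, 0.2117, 0.4034]
ee_rot: [-2.309, 1.483, -0.55]
force: [-0.2, -0.3, -0.1]
grip_width: 0.0856
```

Call:
{"method": "send_rows", "body": {
  "motion": [
    [1,[0,0,0],8],
    [1,[0,0,0],7.9],
    [1,[0,0,0],0]
  ]
}}

```text
time_s: 17.3
tool_pos: [0.2628, 0.2116, 0.4036]
ee_rot: [-2.058, 1.76, -0.472]
force: [-0.7, -0.6, -0.8]
grip_width: 0.0852
```

```bash
python3 - <<'E'
from st import *
from plant import grab_frame
import path
s,R=st()
# refit yellow after touching
from fit import *
I={n:grab_frame(n)[:,:,::-1].copy() for n in C}
m={"top":mask(I["top"],"yellow",(240,132,275,185)),"scene":mask(I["scene"],"yellow",(268,195,322,240))}
for cams in(("top","scene"),("top",),("scene",)):
    print(cams,[v.round(4) if hasattr(v,'round') else v for v in run({n:m[n] for n in cams},lambda x:T([x[0],x[1],.1025],x[2],.04),[.583,.015,.18])])
c=np.array([.583,.015,.105]); g=path.tcp(c,.185,R,-.025,.010); pre=g-.12*R[:,2]
p=s["tool_pos"]; w1=np.array([pre[0]-.03,pre[1],.36])
for a,b in((p,w1),(w1,pre),(pre,g)):
    t=R.T@(b-a)*100; n=int(np.ceil(np.linalg.norm(t)/4.8)); print(b.round(3),n,(t/n).round(2), [v.round(2) for v in path.ik(b,R,path.P,[-.2,-.5,2,.4,1,1.2])])
E
```

```text
t 17.3 p [0.2628 0.2116 0.4036] q [ 0.899 -0.855  1.741 -0.359  1.84   2.144] F [-0.7 -0.6 -0.8] T [0.01 0.23 0.04] w 0.0852
R [[0.155, -0.856, 0.492], [-0.988, -0.135, 0.075], [0.003, -0.498, -0.867]]
tilt 29.9 az 0.151 jaw slope deg 0.1 jaw az -1.416
('top', 'scene') [array([0.5831, 0.0144, 0.181 ]), np.float64(230.7861), np.float64(1917.0)]
('top',) [array([0.5802, 0.0137, 0.1863]), np.float64(33.5937), np.float64(999.0)]
('scene',) [array([0.5861, 0.0161, 0.1854]), np.float64(155.4584), np.float64(918.0)]
[0.468 0.001 0.36 ] 7 [ 3.42 -1.79  1.76] [array([-0.18, -0.65,  1.72,  0.16,  1.57,  1.28]), np.float64(0.0), np.float64(0.0)]
[0.498 0.001 0.222] 3 [0.14 1.44 4.49] [array([-0.17, -0.65,  1.97,  0.16,  1.32,  1.25]), np.float64(0.0), np.float64(0.0)]
[0.557 0.01  0.118] 3 [0. 0. 4.] [array([-0.12, -0.44,  2.02,  0.15,  1.06,  1.26]), np.float64(0.0), np.float64(0.0)]
```

Call:
{"method": "send_rows", "body": {
  "motion": [
    [1,[3.4,-1.8,1.75],0],
    [1,[3.4,-1.8,1.75],0],
    [1,[3.4,-1.8,1.75],0],
    [1,[3.4,-1.8,1.75],0],
    [1,[3.4,-1.8,1.75],0],
    [1,[3.4,-1.8,1.75],0],
    [1,[3.4,-1.8,1.75],0],
    [1,[0.1,1.4,4.5],0],
    [1,[0.1,1.4,4.5],0],
    [1,[0.1,1.4,4.5],0],
    [1,[0,0,0],0],
    [1,[0,0,0],0]
  ]
}}

```text
time_s: 18.6
tool_pos: [0.4975, 0.0133, 0.2294]
ee_rot: [-2.066, 1.765, -0.47]
force: [0.6, -0.4, 1.3]
grip_width: 0.0855
```

```bash
python3 gp.py .583,.015,.105,.185,.04,-.025,.01
```

```text
t 18.6 p [0.4975 0.0133 0.2294] q [-0.126 -0.643  1.951  0.134  1.338  1.29 ] F [ 0.6 -0.4  1.3] T [-0.04  0.22  0.04] w 0.0855
R [[0.155, -0.86, 0.486], [-0.988, -0.138, 0.07], [0.007, -0.491, -0.871]]
tilt 29.4 az 0.143 jaw slope deg 0.4 jaw az -1.416
grasp now in bin (mm) [-77.9  14.  125. ] tool delta cm [ 1.15  0.5  12.68]
```

Call:
{"method": "send_rows", "body": {
  "motion": [
    [1,[1.15,0.5,0],0],
    [1,[0,0,3],0],
    [1,[0,0,3],0],
    [1,[0,0,3],0],
    [1,[0,0,2.5],0],
    [1,[0,0,1.1],0],
    [1,[0,0,0],0],
    [1,[0,0,0],0]
  ]
}}

```text
time_s: 19.4
tool_pos: [0.5576, 0.0099, 0.1208]
ee_rot: [-2.063, 1.763, -0.476]
force: [-0.4, -0.3, 0.2]
grip_width: 0.0852
```

```bash
python3 gp.py .583,.015,.105,.185,.04,-.025,.01
```

```text
t 19.4 p [0.5576 0.0099 0.1208] q [-0.115 -0.439  2.01   0.143  1.072  1.263] F [-0.4 -0.3  0.2] T [-0.03  0.18  0.01] w 0.0852
R [[0.154, -0.858, 0.49], [-0.988, -0.137, 0.07], [0.008, -0.495, -0.869]]
tilt 29.7 az 0.141 jaw slope deg 0.4 jaw az -1.416
grasp now in bin (mm) [-23.9  -0.4  14.2] tool delta cm [-0.04  0.29  0.32]
```

Call:
{"method": "send_rows", "body": {
  "force": 50,
  "motion": [
    [1,[0,0.2,0.3],0],
    [0.4,[0,0,0],0],
    [0,[0,0,0],0],
    [0,[0,0,0],0],
    [0,[0,0,0],0],
    [0,[0,0,0],0],
    [0,[0,-0.3,-0.52],0],
    [0,[0,-0.3,-0.52],0],
    [0,[0,-0.3,-0.52],0],
    [0,[0,-0.3,-0.52],0],
    [0,[0,0,0],0],
    [0,[0,0,0],0]
  ]
}}

```text
time_s: 20.6
tool_pos: [0.556, 0.0099, 0.1383]
ee_rot: [-2.065, 1.766, -0.471]
force: [-7.9, -0.5, 2.4]
grip_width: 0.0636
```

```bash
python3 go.py -.0885,-.0165,0,5 0,0,.10,4
```

```text
t 20.6 p [0.556  0.0099 0.1383] q [-0.115 -0.449  1.984  0.14   1.111  1.27 ] F [-7.9 -0.5  2.4] T [-0.16  1.23 -0.14] w 0.0636
R [[0.153, -0.86, 0.486], [-0.988, -0.137, 0.069], [0.007, -0.491, -0.871]]
tilt 29.4 az 0.142 jaw slope deg 0.4 jaw az -1.417
5 rows of [0.06, 1.57, -0.88]
4 rows of [0.02, -1.23, -2.18]
```

Call:
{"method": "send_rows", "body": {
  "motion": [
    [0,[0,0.3,-0.15],0],
    [0,[0,-0.2,-0.35],0],
    [0,[0,-0.2,-0.35],0],
    [0,[0,0,0],0]
  ]
}}

```text
time_s: 21.0
tool_pos: [0.5537, 0.0097, 0.1473]
ee_rot: [-2.063, 1.765, -0.474]
force: [0.2, -0.2, -0.8]
grip_width: 0.0634
```

```bash
python3 st.py; python3 - <<'E'
from fit import *
from plant import grab_frame
from st import *
s=monitor.state()
I={n:grab_frame(n)[:,:,::-1].copy() for n in C}
a=cv2.resize(I["top"][120:190,220:330],None,fx=3.5,fy=3.5,interpolation=cv2.INTER_CUBIC)
b=cv2.resize(I["scene"][180:290,240:350],None,fx=3.5,fy=3.5,interpolation=cv2.INTER_CUBIC)
o=np.zeros((385,770,3),np.uint8); o[:245,:385]=a; o[:,385:]=b; cv2.imwrite("pics/c2.png",o)
E
```

```text
t 21.0 p [0.5537 0.0097 0.1473] q [-0.117 -0.463  1.979  0.14   1.127  1.27 ] F [ 0.2 -0.2 -0.8] T [-0.03  0.36  0.01] w 0.0634
R [[0.153, -0.859, 0.489], [-0.988, -0.137, 0.07], [0.007, -0.494, -0.87]]
tilt 29.6 az 0.142 jaw slope deg 0.4 jaw az -1.417
```

View pics/c2.png

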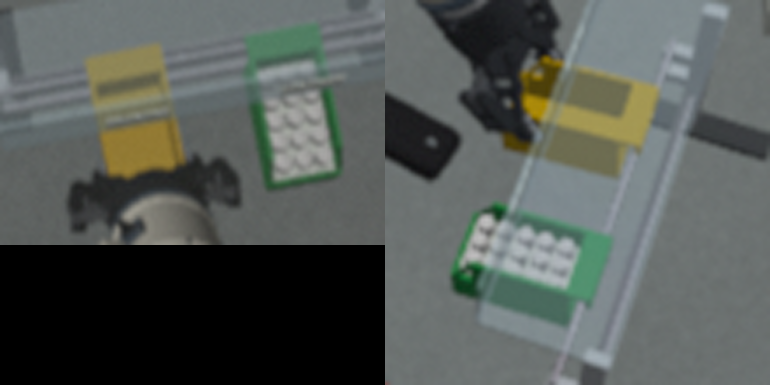

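Call:
{"method": "send_rows", "body": {
  "motion": [
    [0,[0.07,1.75,-0.98],0],
    [0,[0.07,1.75,-0.98],0],
    [0,[0.07,1.75,-0.98],0],
    [0,[0.07,1.75,-0.98],0],
    [0,[0.07,1.75,-0.98],0],
    [0,[0,0,0],0],
    [0,[0,0,0],0]
  ]
}}

```text
time_s: 21.8
tool_pos: [0.4549, -0.0093, 0.1459]
ee_rot: [-2.063, 1.766, -0.473]
force: [0.1, 0.1, -1.3]
grip_width: 0.0631
```

```bash
python3 - <<'E'
from st import *
import path
s,R=st(); p=s["tool_pos"]
# bin center relative tcp assume grasp at bin (-24,0,12), upright
psi=np.arctan2(R[1,2],R[0,2]); off=path.tcp([0,0,0],psi,R,-.024,.012)
tr=np.array([.477,-.309]); 
w=[p,p+[0,0,.1],np.array([*(tr+off[:2]),p[2]+.1]),np.array([*(tr+off[:2]),.04+off[2]+.04]),np.array([*(tr+off[:2]),.04+off[2]+.006])]
q=s["q"]
for a,b in zip(w,w[1:]):
    t=R.T@(b-a)*100; n=int(np.ceil(np.linalg.norm(t)/4)); r=path.ik(b,R,path.P,q); q=r[0]; print(b.round(3),n,(t/n).round(2),r[0].round(2),r[1].round(1),r[2].round(1))
E
```

```text
t 21.8 p [ 0.4549 -0.0093  0.1459] q [-0.218 -0.802  2.189  0.182  1.271  1.187] F [ 0.1  0.1 -1.3] T [-0.07  0.37 -0.02] w 0.0631
R [[0.153, -0.859, 0.488], [-0.988, -0.136, 0.069], [0.007, -0.493, -0.87]]
tilt 29.5 az 0.141 jaw slope deg 0.4 jaw az -1.418
[ 0.455 -0.009  0.246] 3 [ 0.02 -1.64 -2.9 ] [-0.22 -0.77  1.99  0.18  1.43  1.22] 0.0 0.0
[ 0.452 -0.313  0.246] 8 [ 3.74  0.55 -0.28] [-0.92 -0.33  1.71  0.45  1.51  0.52] 0.0 0.0
[ 0.452 -0.313  0.095] 4 [-0.03  1.86  3.29] [-0.92 -0.28  1.93  0.47  1.25  0.4 ] 0.0 0.0
[ 0.452 -0.313  0.061] 1 [-0.02  1.68  2.96] [-0.92 -0.25  1.97  0.48  1.19  0.36] 0.0 0.0
```

Call:
{"method": "send_rows", "body": {
  "motion": [
    [0,[0,-1.64,-2.9],0],
    [0,[0,-1.64,-2.9],0],
    [0,[0,-1.64,-2.9],0],
    [0,[3.74,0.55,-0.28],0],
    [0,[3.74,0.55,-0.28],0],
    [0,[3.74,0.55,-0.28],0],
    [0,[3.74,0.55,-0.28],0],
    [0,[3.74,0.55,-0.28],0],
    [0,[3.74,0.55,-0.28],0],
    [0,[3.74,0.55,-0.28],0],
    [0,[3.74,0.55,-0.28],0],
    [0,[0,1.4,2.5],0],
    [0,[0,1.4,2.5],0],
    [0,[0,1.4,2.5],0],
    [0,[0,0,0],0],
    [0,[0,0,0],0]
  ]
}}

```text
time_s: 23.4
tool_pos: [0.4525, -0.3123, 0.159]
ee_rot: [-2.064, 1.766, -0.47]
force: [0.0, -0.4, -0.5]
grip_width: 0.0636
```

```bash
python3 st.py; python3 - <<'E'
from fit import *
from plant import grab_frame
I={n:grab_frame(n)[:,:,::-1].copy() for n in C}
a=cv2.resize(I["top"][150:240,310:420],None,fx=3.5,fy=3.5,interpolation=cv2.INTER_CUBIC)
b=cv2.resize(I["scene"][230:340,160:270],None,fx=3.5,fy=3.5,interpolation=cv2.INTER_CUBIC)
o=np.zeros((385,770,3),np.uint8); o[:315,:385]=a; o[:,385:]=b; cv2.imwrite("pics/c3.png",o)
E
```

```text
t 23.4 p [ 0.4525 -0.3123  0.159 ] q [-0.92  -0.314  1.846  0.455  1.366  0.457] F [ 0.  -0.4 -0.5] T [-0.06  0.32 -0.03] w 0.0636
R [[0.153, -0.86, 0.486], [-0.988, -0.136, 0.071], [0.005, -0.491, -0.871]]
tilt 29.4 az 0.145 jaw slope deg 0.3 jaw az -1.417
```

View pics/c3.png

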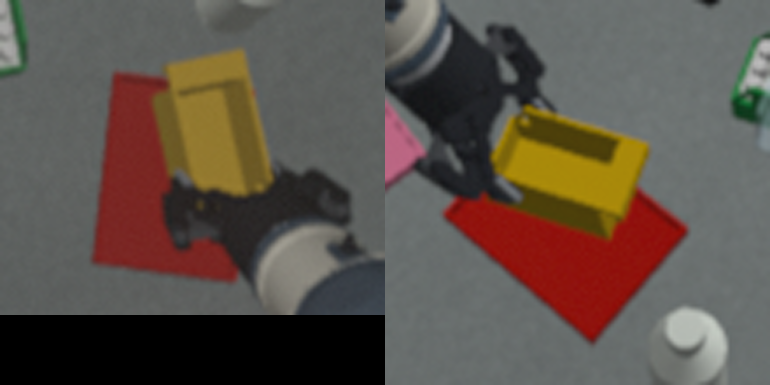

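The bin is held upright above the red tray (bin at (215,130), tray at (165,180) in the top crop), so I'm lowering it.

Call:
{"method": "send_rows", "body": {
  "motion": [
    [0,[0,1.37,2.44],0],
    [0,[0,1.37,2.44],0],
    [0,[0,1.18,2.1],0],
    [0,[0,0.2,0.35],0],
    [0,[0,0.2,0.35],0],
    [0,[0,0.1,0.17],0],
    [0,[0,0,0],0]
  ]
}}

```text
time_s: 24.2
tool_pos: [0.4528, -0.3135, 0.0709]
ee_rot: [-2.065, 1.765, -0.475]
force: [-0.0, 0.3, -1.2]
grip_width: 0.0633
```

```bash
python3 st.py
```

```text
t 24.2 p [ 0.4528 -0.3135  0.0709] q [-0.921 -0.256  1.958  0.478  1.21   0.374] F [-0.   0.3 -1.2] T [-0.09  0.33 -0.02] w 0.0633
R [[0.153, -0.859, 0.488], [-0.988, -0.138, 0.068], [0.009, -0.493, -0.87]]
tilt 29.5 az 0.138 jaw slope deg 0.5 jaw az -1.417
```

Call:
{"method": "send_rows", "body": {
  "motion": [
    [0,[0,0.3,0.52],0],
    [0,[0,0.3,0.52],0],
    [0,[0,0.1,0.17],0],
    [0,[0,0,0],0]
  ]
}}

```text
time_s: 24.6
tool_pos: [0.4539, -0.3139, 0.0586]
ee_rot: [-2.063, 1.763, -0.479]
force: [-0.2, 2.6, 10.9]
grip_width: 0.0636
```

Call:
{"method": "send_rows", "body": {
  "motion": [
    [0,[0,0.1,0.17],0],
    [0,[0,0,0],0]
  ]
}}

```text
time_s: 24.8
tool_pos: [0.4546, -0.3141, 0.0581]
ee_rot: [-2.062, 1.762, -0.482]
force: [1.2, 2.3, 13.6]
grip_width: 0.0636
```

Call:
{"method": "send_rows", "body": {
  "motion": [
    [0,[0,0.1,0.17],0],
    [0,[0,0,0],0]
  ]
}}

```text
time_s: 25.0
tool_pos: [0.4554, -0.3144, 0.0574]
ee_rot: [-2.061, 1.761, -0.485]
force: [1.9, 4.2, 16.7]
grip_width: 0.0633
```

```bash
python3 - <<'E'
from fit import *
from plant import grab_frame
I={n:grab_frame(n)[:,:,::-1].copy() for n in C}
a=cv2.resize(I["top"][150:240,310:420],None,fx=3.5,fy=3.5,interpolation=cv2.INTER_CUBIC)
b=cv2.resize(I["scene"][240:335,165:260],None,fx=4,fy=4,interpolation=cv2.INTER_CUBIC)
o=np.zeros((385,770,3),np.uint8); o[:315,:385]=a; o[:380,385:765]=b; cv2.imwrite("pics/c4.png",o)
E
```

```text
(no output)
```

View pics/c4.png

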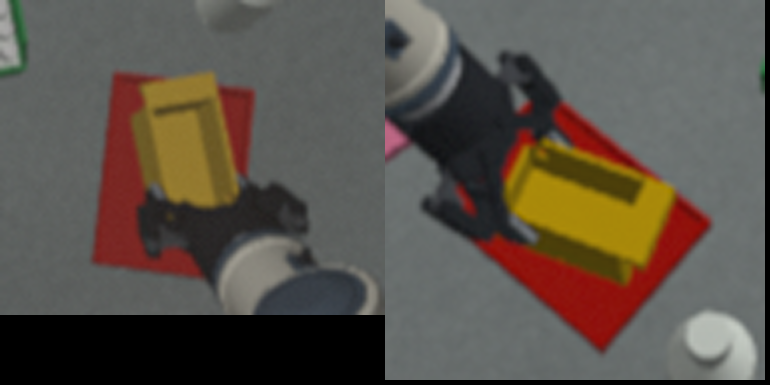

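Call:
{"method": "send_rows", "body": {
  "motion": [
    [0,[0,-0.15,-0.26],0],
    [0,[0,0,0],0],
    [0.85,[0,0,0],0],
    [1,[0,0,0],0],
    [1,[0,0,0],0],
    [1,[0,0,0],0],
    [1,[0,0,-1],0],
    [1,[0,0,-3],0],
    [1,[0,0,-4],0],
    [1,[0,0,-4],0],
    [1,[0,0,-4],0],
    [1,[0,0,0],0]
  ]
}}

```text
time_s: 26.3
tool_pos: [0.3736, -0.3263, 0.2008]
ee_rot: [-2.066, 1.766, -0.486]
force: [-0.2, -0.3, 1.4]
grip_width: 0.0855
```

```bash
python3 - <<'E'
from st import *
from fit import *
from plant import grab_frame
import path
s,R=st(); p=s["tool_pos"]
I={n:grab_frame(n)[:,:,::-1].copy() for n in C}
for n in C: cv2.imwrite(f"pics/{n}5r.png",I[n])
m={"top":mask(I["top"],"yellow",(330,140,400,240)),"scene":mask(I["scene"],"yellow",(170,240,265,335))}
for cams in(("top","scene"),("top",),("scene",)):
    print("yel",cams,[np.round(v,4) for v in run({n:m[n] for n in cams},lambda x:T([x[0],x[1],.040],x[2]),[.479,-.311,.16])])
m={"top":mask(I["top"],"blue",(145,185,190,240)),"scene":mask(I["scene"],"blue",(270,130,320,168))}
print("blue",[np.round(v,4) for v in run(m,lambda x:T([x[0],x[1],.035],x[2]),[.43,.306,.39])])
psi=np.arctan2(R[1,2],R[0,2]); print(psi)
c=np.array([.432,.306,.035]); 
for bx in(-.025,):
    g=path.tcp(c,.39,R,bx,.010)
    w=[p,np.array([p[0],p[1],.30]),np.array([.42,.1,.33]),g-.12*R[:,2]+[0,0,.06],g-.12*R[:,2],g]; q=s["q"]
    for a,b in zip(w,w[1:]):
        t=R.T@(b-a)*100; n=int(np.ceil(np.linalg.norm(t)/4.6)); r=path.ik(b,R,path.P,q); q=r[0]; print(b.round(3),n,(t/n).round(2),r[0].round(2),r[1].round(1),r[2].round(1))
b=cv2.resize(I["scene"][240:335,165:260],None,fx=4,fy=4,interpolation=cv2.INTER_CUBIC); cv2.imwrite("pics/c5.png",b)
E
```

```text
t 26.3 p [ 0.3736 -0.3263  0.2008] q [-1.094 -0.444  1.871  0.483  1.525  0.345] F [-0.2 -0.3  1.4] T [ 0.05  0.17 -0.05] w 0.0855
R [[0.151, -0.858, 0.491], [-0.988, -0.139, 0.06], [0.017, -0.495, -0.869]]
tilt 29.7 az 0.122 jaw slope deg 1.0 jaw az -1.419
yel ('top', 'scene') [array([ 0.4817, -0.3121,  0.1738]), np.float64(122.5808), np.float64(2203.0)]
yel ('top',) [array([ 0.4799, -0.3134,  0.1601]), np.float64(23.9726), np.float64(1098.0)]
yel ('scene',) [array([ 0.4844, -0.31  ,  0.1792]), np.float64(27.1109), np.float64(1105.0)]
blue [array([0.4294, 0.3057, 0.3917]), np.float64(110.4147), np.float64(1877.0)]
0.12236639308531116
[ 0.374 -0.326  0.3  ] 3 [ 0.06 -1.64 -2.87] [-1.09 -0.43  1.68  0.49  1.68  0.42] 0.0 0.0
[0.42 0.1  0.33] 10 [-4.14 -1.14  0.23] [ 0.17 -0.78  1.85 -0.03  1.56  1.58] 0.0 0.0
[0.348 0.289 0.212] 6 [-3.33  1.56  1.31] [ 0.85 -0.69  2.01 -0.34  1.43  2.25] 0.0 0.0
[0.348 0.289 0.152] 2 [-0.05  1.48  2.61] [ 0.85 -0.69  2.12 -0.35  1.33  2.28] 0.0 0.0
[0.407 0.296 0.048] 3 [-0. -0.  4.] [ 0.74 -0.47  2.17 -0.34  1.04  2.27] 0.0 0.0
```

View pics/c5.png

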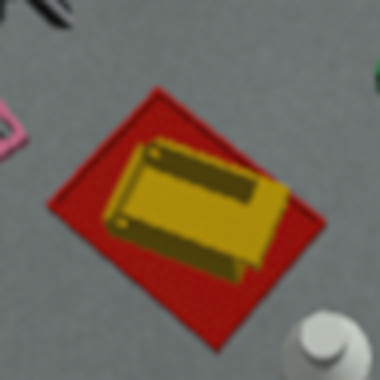

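Yellow sits flat in the red tray (bin at (195,210) in the crop, all walls inside the rim). The two-camera fit gives (0.482,-0.312) at floor height. Before going to the blue bin I'll trim the tool's lean direction.

```bash
python3 - <<'E'
from st import *
import path
s=monitor.state(); R=Ro.from_rotvec(s["ee_rot"]).as_matrix()@Ro.from_euler("z",2,degrees=True).as_matrix(); p=s["tool_pos"]
q=s["q"]
for b in([.374,-.326,.3],[.3,-.28,.33],[.27,-.26,.33],[.25,-.24,.33],[.23,-.22,.33],[.21,-.2,.33],[.19,-.18,.33]):
    b=np.array(b); r=path.ik(b,R,path.P,q); q=r[0]; Rn=path.fk(q,path.P)[1]; print(b,q.round(2),r[1].round(1),r[2].round(1),Rn[:2,2].round(3),"slope",Rn[2,0].round(3))
print((R.T@np.array([0,0,.1])*100/3).round(2),(R.T@np.array([-.124,.096,.03])*100/4).round(2),(R.T@np.array([-.03,.03,0])*100).round(2))
E
```

```text
[ 0.374 -0.326  0.3  ] [-1.09 -0.42  1.68  0.49  1.68  0.46] 0.0 0.0 [0.488 0.067] slope -0.008
[ 0.3  -0.28  0.33] [-1.23 -0.62  1.75  0.52  1.85  0.41] 0.0 0.0 [0.488 0.067] slope -0.008
[ 0.27 -0.26  0.33] [-1.3  -0.7   1.8   0.54  1.91  0.37] 0.0 0.0 [0.488 0.067] slope -0.008
[ 0.25 -0.24  0.33] [-1.35 -0.77  1.84  0.56  1.96  0.35] 0.0 0.0 [0.488 0.067] slope -0.008
[ 0.23 -0.22  0.33] [-1.41 -0.85  1.88  0.58  2.02  0.32] 0.0 0.0 [0.488 0.067] slope -0.008
[ 0.21 -0.2   0.33] [-1.46 -0.86  1.88  0.59  2.09  0.29] 9.0 1.7 [0.476 0.095] slope -0.033
[ 0.19 -0.18  0.33] [-1.52 -0.86  1.87  0.6   2.16  0.25] 20.2 3.8 [0.464 0.129] slope -0.064
[-0.03 -1.64 -2.9 ] [-2.77  2.06 -2.  ] [-3.34  2.29 -1.26]
```

Call:
{"method": "send_rows", "body": {
  "motion": [
    [1,[0,-1.64,-2.9],2],
    [1,[0,-1.64,-2.9],0],
    [1,[0,-1.64,-2.9],0],
    [1,[-2.77,2.06,-2],0],
    [1,[-2.77,2.06,-2],0],
    [1,[-2.77,2.06,-2],0],
    [1,[-2.77,2.06,-2],0],
    [1,[-3.3,2.3,-1.25],0],
    [1,[-1.7,1.2,-0.6],0],
    [1,[0,0,0],0]
  ]
}}

```text
time_s: 27.4
tool_pos: [0.2116, -0.2106, 0.3333]
ee_rot: [-2.029, 1.792, -0.427]
force: [0.7, 0.3, 0.3]
grip_width: 0.0855
```

```bash
python3 st.py
```

```text
t 27.4 p [ 0.2116 -0.2106  0.3333] q [-1.465 -0.855  1.874  0.59   2.088  0.288] F [0.7 0.3 0.3] T [-0.07  0.23 -0.01] w 0.0855
R [[0.133, -0.869, 0.477], [-0.991, -0.1, 0.094], [-0.034, -0.485, -0.874]]
tilt 29.1 az 0.194 jaw slope deg -1.9 jaw az -1.438
```

```bash
python3 - <<'E'
from st import *
import path
s=monitor.state(); R=Ro.from_rotvec(s["ee_rot"]).as_matrix()@Ro.from_euler("z",-4,degrees=True).as_matrix(); p=s["tool_pos"]; q=s["q"]
c=np.array([.431,.306,.035]); g=path.tcp(c,.39,R,-.022,.012)
w=[p,np.array([.43,-.15,.36]),np.array([.43,.1,.36]),g-.12*R[:,2]+[0,0,.06],g-.12*R[:,2],g]
for a,b in zip(w,w[1:]):
    t=R.T@(b-a)*100; n=int(np.ceil(np.linalg.norm(t)/4.6)); r=path.ik(b,R,path.P,q); q=r[0]; print(b.round(3),n,(t/n).round(2),r[0].round(2),r[1].round(1),r[2].round(1))
E
```

```text
[ 0.43 -0.15  0.36] 5 [-0.35 -4.21  1.73] [-0.68 -0.6   1.69  0.38  1.7   0.82] 0.0 0.0
[0.43 0.1  0.36] 6 [-4.09 -0.7   0.39] [ 0.13 -0.72  1.76  0.03  1.6   1.51] 0.0 0.0
[0.352 0.286 0.215] 6 [-3.3   1.77  1.79] [ 0.8  -0.7   2.01 -0.29  1.41  2.16] 0.0 0.0
[0.352 0.286 0.155] 2 [-0.    1.46  2.62] [ 0.8  -0.71  2.12 -0.29  1.31  2.19] 0.0 0.0
[0.409 0.297 0.05 ] 3 [ 0. -0.  4.] [ 0.71 -0.49  2.17 -0.29  1.03  2.18] 0.0 0.0
```

Call:
{"method": "send_rows", "body": {
  "motion": [
    [1,[0,0,0],-4],
    [1,[-0.35,-4.2,1.7],0],
    [1,[-0.35,-4.2,1.7],0],
    [1,[-0.35,-4.2,1.7],0],
    [1,[-0.35,-4.2,1.7],0],
    [1,[-0.35,-4.2,1.7],0],
    [1,[-4.1,-0.7,0.4],0],
    [1,[-4.1,-0.7,0.4],0],
    [1,[-4.1,-0.7,0.4],0],
    [1,[-4.1,-0.7,0.4],0],
    [1,[-4.1,-0.7,0.4],0],
    [1,[-4.1,-0.7,0.4],0],
    [1,[-3.3,1.8,1.8],0],
    [1,[-3.3,1.8,1.8],0],
    [1,[-3.3,1.8,1.8],0],
    [1,[-3.3,1.8,1.8],0],
    [1,[-3.3,1.8,1.8],0],
    [1,[-3.3,1.8,1.8],0],
    [1,[0,0,0],0],
    [1,[0,0,0],0]
  ]
}}

```text
time_s: 29.4
tool_pos: [0.3473, 0.2881, 0.2115]
ee_rot: [-2.106, 1.719, -0.448]
force: [0.2, -1.3, 0.9]
grip_width: 0.0854
```

```bash
python3 gp.py .431,.306,.035,.39,0,-.022,.012
```

```text
t 29.4 p [0.3473 0.2881 0.2115] q [ 0.818 -0.707  2.018 -0.291  1.416  2.171] F [ 0.2 -1.3  0.9] T [-0.07  0.2   0.03] w 0.0854
R [[0.199, -0.857, 0.475], [-0.98, -0.176, 0.093], [0.004, -0.484, -0.875]]
tilt 29.0 az 0.193 jaw slope deg 0.2 jaw az -1.37
grasp now in bin (mm) [-82.8  15.  173.8] tool delta cm [ 0.26  2.36 17.19]
```

Call:
{"method": "send_rows", "body": {
  "motion": [
    [1,[0.26,2.36,3],0],
    [1,[0,0,3],0],
    [1,[0,0,3],0],
    [1,[0,0,3],0],
    [1,[0,0,2],0],
    [1,[0,0,0],0]
  ]
}}

```text
time_s: 30.0
tool_pos: [0.396, 0.2914, 0.077]
ee_rot: [-2.101, 1.728, -0.45]
force: [-0.1, -0.1, -0.2]
grip_width: 0.0855
```

```bash
python3 gp.py .431,.306,.035,.39,0,-.022,.012
```

```text
t 30.0 p [0.396  0.2914 0.077 ] q [ 0.727 -0.557  2.164 -0.282  1.109  2.175] F [-0.1 -0.1 -0.2] T [-0.05  0.21 -0.04] w 0.0855
R [[0.192, -0.859, 0.475], [-0.981, -0.17, 0.089], [0.005, -0.483, -0.876]]
tilt 28.9 az 0.185 jaw slope deg 0.3 jaw az -1.378
grasp now in bin (mm) [-36.5  -0.5  39.4] tool delta cm [-0.34  0.08  3.08]
```

Call:
{"method": "send_rows", "body": {
  "force": 25,
  "motion": [
    [1,[-0.3,0,1.5],0],
    [1,[0,0,1.5],0],
    [1,[0,0,0],0],
    [0.6,[0,0,0],0],
    [0.4,[0,0,0],0],
    [0,[0,0,0],0],
    [0,[0,0,0],0],
    [0,[0,0,0],0],
    [0,[0,0,0],0]
  ]
}}

```text
time_s: 30.9
tool_pos: [0.4097, 0.2995, 0.0556]
ee_rot: [-2.097, 1.721, -0.45]
force: [-3.5, -3.2, 6.8]
grip_width: 0.067
```

```bash
python3 gp.py .431,.306,.035,.39,0,-.022,.012; python3 - <<'E'
from fit import *
from plant import grab_frame
I={n:grab_frame(n)[:,:,::-1].copy() for n in C}
a=cv2.resize(I["top"][170:260,130:240],None,fx=3.5,fy=3.5,interpolation=cv2.INTER_CUBIC)
b=cv2.resize(I["scene"][110:200,230:340],None,fx=3.5,fy=3.5,interpolation=cv2.INTER_CUBIC)
cv2.imwrite("pics/c6.png",np.hstack([a,b]))
E
```

```text
t 30.9 p [0.4097 0.2995 0.0556] q [ 0.718 -0.489  2.161 -0.288  1.038  2.185] F [-3.5 -3.2  6.8] T [-0.16  0.27 -0.2 ] w 0.067
R [[0.195, -0.856, 0.479], [-0.981, -0.171, 0.094], [0.001, -0.488, -0.873]]
tilt 29.2 az 0.194 jaw slope deg 0.1 jaw az -1.375
grasp now in bin (mm) [-20.7   1.8  17.9] tool delta cm [0.2  0.37 0.47]
```

View pics/c6.png

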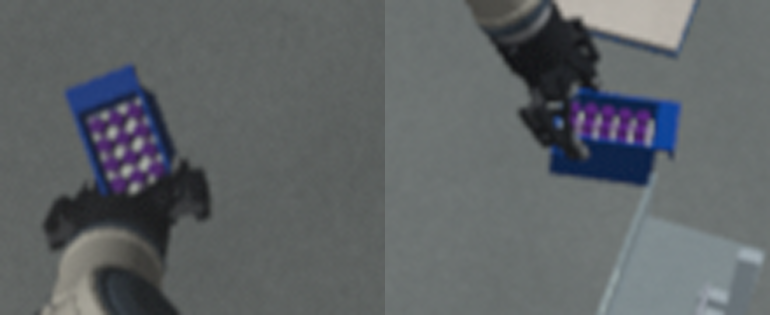

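The jaws are on the blue bin's side walls (top crop (130,190)), but it hasn't turned into line yet because the opening still reads 67 mm. I'm squeezing harder.

Call:
{"method": "send_rows", "body": {
  "force": 100,
  "motion": [
    [0,[0,0,0],0],
    [0,[0,0,0],0],
    [0,[0,0,0],0],
    [0,[0,0,0],0],
    [0,[0,0,0],0]
  ]
}}

```text
time_s: 31.5
tool_pos: [0.41, 0.2997, 0.0564]
ee_rot: [-2.096, 1.72, -0.451]
force: [-3.8, -3.8, 10.0]
grip_width: 0.0644
```

```bash
cat > fb.py <<'E'
from st import *
from fit import *
from plant import grab_frame
import sys
s,R=st()
def fitblue(c0,rt,rs,z=None,yaw=.2,pitch=0.):
    I={n:grab_frame(n)[:,:,::-1].copy() for n in C}
    m={"top":mask(I["top"],"blue",rt),"scene":mask(I["scene"],"blue",rs)}
    for cams in (("top","scene"),("top",)):
        x,e,a=run({n:m[n] for n in cams},lambda x:T([x[0],x[1],x[3]],x[2],pitch),[c0[0],c0[1],yaw,c0[2]],d=(.01,.01,.1,.01)) if cams[0:]==("top","scene") else run({n:m[n] for n in cams},lambda x:T([x[0],x[1],c0[2]],x[2],pitch),[c0[0],c0[1],yaw])
        print("blue",cams,x.round(4),round(e,1),a)
    return m
E
python3 - <<'E'
from fb import *
fitblue([.431,.306,.035],(140,170,200,245),(265,125,330,170),yaw=.35)
E
```

```text
t 31.5 p [0.41   0.2997 0.0564] q [ 0.718 -0.49   2.16  -0.288  1.038  2.185] F [-3.8 -3.8 10. ] T [-0.2   0.29 -0.23] w 0.0644
R [[0.195, -0.855, 0.48], [-0.981, -0.17, 0.095], [0.001, -0.489, -0.872]]
tilt 29.3 az 0.195 jaw slope deg 0.0 jaw az -1.375
blue ('top', 'scene') [0.434  0.3107 0.3514 0.0291] 293.1 1651.0
blue ('top',) [0.4345 0.3091 0.3647] 249.1 793.0
```

Call:
{"method": "send_rows", "body": {
  "motion": [
    [0,[0,-0.25,-0.44],0],
    [0,[0,-0.5,-0.87],0],
    [0,[0,-0.75,-1.3],0],
    [0,[0,-1,-1.75],0],
    [0,[0,-1,-1.75],0],
    [0,[0,0,0],0],
    [0,[0,0,0],0]
  ]
}}

```text
time_s: 32.3
tool_pos: [0.41, 0.2995, 0.124]
ee_rot: [-2.099, 1.722, -0.449]
force: [-0.6, 0.3, -4.1]
grip_width: 0.065
```

```bash
python3 - <<'E'
from fb import *
m=fitblue([.434,.309,.105],(130,160,205,245),(255,95,335,170),yaw=.25)
I={n:grab_frame(n)[:,:,::-1].copy() for n in C}
for n in C: cv2.imwrite(f"pics/{n}7r.png",I[n])
a=cv2.resize(I["top"][160:250,130:240],None,fx=3.5,fy=3.5,interpolation=cv2.INTER_CUBIC)
b=cv2.resize(I["scene"][90:180,230:340],None,fx=3.5,fy=3.5,interpolation=cv2.INTER_CUBIC)
cv2.imwrite("pics/c7.png",np.hstack([a,b]))
E
```

```text
t 32.3 p [0.41   0.2995 0.124 ] q [ 0.717 -0.535  2.067 -0.267  1.174  2.14 ] F [-0.6  0.3 -4.1] T [-0.08  0.52 -0.06] w 0.065
R [[0.195, -0.857, 0.477], [-0.981, -0.171, 0.093], [0.002, -0.486, -0.874]]
tilt 29.1 az 0.193 jaw slope deg 0.1 jaw az -1.375
blue ('top', 'scene') [0.4356 0.309  0.3656 0.0995] 355.3 1810.0
blue ('top',) [0.4375 0.3086 0.3612] 291.3 876.0
```

View pics/c7.png

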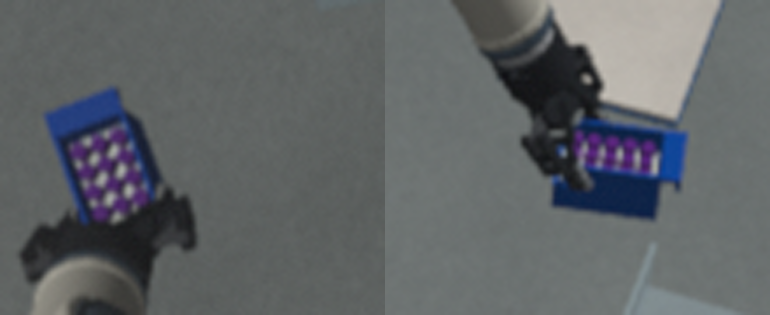

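The blue bin is lifted but held skewed. Its lip edge, (45,115) to (118,88) in the crop, gives a yaw of about 0.35 against the rail's 0.185. I'll turn it with a roll of about 11°, set it down and regrip it square.

Call:
{"method": "send_rows", "body": {
  "motion": [
    [0,[0,0,0],5.5],
    [0,[0,0,0],5.5],
    [0,[0,0,0],0]
  ]
}}

```text
time_s: 32.8
tool_pos: [0.4096, 0.2991, 0.1223]
ee_rot: [-1.911, 1.903, -0.392]
force: [0.0, -0.3, -2.6]
grip_width: 0.0642
```

```bash
python3 go.py 0,0,-.06,4 0,0,-.003,1
```

```text
t 32.8 p [0.4096 0.2991 0.1223] q [ 0.717 -0.534  2.069 -0.267  1.173  2.333] F [ 0.  -0.3 -2.6] T [-0.17  0.5  -0.04] w 0.0642
R [[0.027, -0.879, 0.476], [-0.996, 0.019, 0.092], [-0.09, -0.476, -0.875]]
tilt 29.0 az 0.19 jaw slope deg -5.1 jaw az -1.544
4 rows of [0.13, 0.71, 1.31]
1 rows of [0.03, 0.14, 0.26]
```

Call:
{"method": "send_rows", "body": {
  "motion": [
    [0,[0.13,0.71,1.31],0],
    [0,[0.13,0.71,1.31],0],
    [0,[0.13,0.71,1.31],0],
    [0,[0.13,0.71,1.31],0],
    [0,[0,0,0],0],
    [0,[0.03,0.14,0.26],0],
    [0,[0,0,0],0]
  ]
}}

```text
time_s: 33.5
tool_pos: [0.4099, 0.2994, 0.0602]
ee_rot: [-1.911, 1.902, -0.392]
force: [0.1, 0.1, -1.8]
grip_width: 0.0648
```

Call:
{"method": "send_rows", "body": {
  "motion": [
    [0,[0.03,0.14,0.26],0],
    [0,[0.03,0.14,0.26],0],
    [0,[0,0,0],0]
  ]
}}

```text
time_s: 33.8
tool_pos: [0.4117, 0.3001, 0.0588]
ee_rot: [-1.906, 1.898, -0.395]
force: [-7.9, -4.0, 12.5]
grip_width: 0.0645
```

Call:
{"method": "send_rows", "body": {
  "force": 20,
  "motion": [
    [0,[0,0,0],0],
    [0.8,[0,0,0],0],
    [1,[0,0,0],0],
    [1,[0,0,0],0],
    [1,[0,0,-2],-5.5],
    [1,[0,0,-4],-5.5],
    [1,[0,0,-4],0],
    [1,[0,0,0],0]
  ]
}}

```text
time_s: 34.6
tool_pos: [0.363, 0.2917, 0.1489]
ee_rot: [-2.092, 1.716, -0.449]
force: [1.0, 0.9, 1.3]
grip_width: 0.0855
```

```bash
python3 - <<'E'
from fb import *
fitblue([.434,.306,.035],(140,170,205,245),(255,120,335,175),yaw=.2)
E
```

```text
t 34.6 p [0.363  0.2917 0.1489] q [ 0.792 -0.681  2.116 -0.29   1.278  2.19 ] F [1.  0.9 1.3] T [0.06 0.18 0.  ] w 0.0855
R [[0.196, -0.853, 0.483], [-0.981, -0.169, 0.099], [-0.003, -0.493, -0.87]]
tilt 29.5 az 0.202 jaw slope deg -0.2 jaw az -1.373
blue ('top', 'scene') [0.432  0.309  0.2258 0.0303] 75.2 1886.0
blue ('top',) [0.4305 0.3076 0.2282] 24.0 1049.0
```

```bash
python3 gp.py .4315,.3080,.035,.22,0,-.026,.010
```

```text
t 34.7 p [0.3626 0.2907 0.1435] q [ 0.79  -0.676  2.121 -0.29   1.275  2.19 ] F [-0.5 -0.9 -0.8] T [-0.01  0.24  0.06] w 0.0856
R [[0.195, -0.856, 0.478], [-0.981, -0.171, 0.094], [0.001, -0.488, -0.873]]
tilt 29.2 az 0.195 jaw slope deg 0.1 jaw az -1.374
grasp now in bin (mm) [-69.5  -1.9 105.8] tool delta cm [-0.3   0.88 10.49]
```

Call:
{"method": "send_rows", "body": {
  "motion": [
    [1,[-0.3,0.9,0],0],
    [1,[0,0,3],0],
    [1,[0,0,3],0],
    [1,[0,0,2.5],0],
    [1,[0,0,1.2],0],
    [1,[0,0,0],0],
    [1,[0,0,0],0]
  ]
}}

```text
time_s: 35.4
tool_pos: [0.4002, 0.3005, 0.0529]
ee_rot: [-2.101, 1.723, -0.449]
force: [0.2, 0.5, -0.4]
grip_width: 0.0851
```

```bash
python3 gp.py .4315,.3080,.035,.22,0,-.026,.010
```

```text
t 35.4 p [0.4002 0.3005 0.0529] q [ 0.737 -0.504  2.174 -0.295  1.048  2.204] F [ 0.2  0.5 -0.4] T [-0.04  0.2  -0.  ] w 0.0851
R [[0.195, -0.857, 0.476], [-0.981, -0.172, 0.092], [0.003, -0.485, -0.875]]
tilt 29.0 az 0.191 jaw slope deg 0.2 jaw az -1.375
grasp now in bin (mm) [-30.7  -0.5  15.2] tool delta cm [-0.06 -0.16  0.69]
```

Call:
{"method": "send_rows", "body": {
  "force": 100,
  "motion": [
    [1,[0,-0.2,0.5],0],
    [1,[0,0,0],0],
    [0.5,[0,0,0],0],
    [0,[0,0,0],0],
    [0,[0,0,0],0],
    [0,[0,0,0],0],
    [0,[0,0,0],0],
    [0,[0,0,0],0],
    [0,[0,-0.12,-0.22],0],
    [0,[0,0,0],0]
  ]
}}

```text
time_s: 36.4
tool_pos: [0.4041, 0.301, 0.0514]
ee_rot: [-2.101, 1.724, -0.449]
force: [0.3, 0.0, -2.6]
grip_width: 0.0629
```

```bash
python3 gp.py .4315,.3080,.035,.2,0,-.026,.010
```

```text
t 36.4 p [0.4041 0.301  0.0514] q [ 0.731 -0.491  2.168 -0.293  1.04   2.199] F [ 0.3  0.  -2.6] T [-0.1   0.56  0.03] w 0.0629
R [[0.195, -0.858, 0.476], [-0.981, -0.172, 0.092], [0.003, -0.484, -0.875]]
tilt 29.0 az 0.19 jaw slope deg 0.2 jaw az -1.375
grasp now in bin (mm) [-26.8  -1.4  13.7] tool delta cm [-0.14  0.11  0.36]
```

```bash
cat > hang.py <<'E'
from st import *
import path
s,R=st(); p=s["tool_pos"]; psi=.19
YH=np.array([.5815,.0150]); u=np.array([np.cos(.185),np.sin(.185)])
off=path.tcp([0,0,0],psi,R,-.027,.0)[:2]
def tc(back,under): return np.array([*(YH-back*u+off),under+.050])
def legs(w):
    q=s["q"]; a=p
    for b in w:
        t=R.T@(b-a)*100; n=int(np.ceil(np.linalg.norm(t)/4)); r=path.ik(b,R,path.P,q); q=r[0]; a=b
        print(b.round(4),n,(t/n).round(2),r[0].round(2),r[1].round(1),r[2].round(1))
E
python3 - <<'E'
from hang import *
legs([p+[0,0,.145-p[2]],tc(.11,.095),tc(.04,.095),tc(0,.095)])
E
```

```text
t 36.4 p [0.4041 0.301  0.0514] q [ 0.731 -0.491  2.168 -0.293  1.04   2.199] F [ 0.3  0.  -2.6] T [-0.1   0.56  0.03] w 0.0629
R [[0.195, -0.858, 0.476], [-0.981, -0.172, 0.092], [0.003, -0.484, -0.875]]
tilt 29.0 az 0.19 jaw slope deg 0.2 jaw az -1.375
[0.4041 0.301  0.145 ] 3 [ 0.01 -1.51 -2.73] [ 0.73 -0.55  2.04 -0.27  1.22  2.14] 0.0 0.0
[ 0.4454 -0.0106  0.145 ] 8 [ 3.92  0.23 -0.11] [-0.25 -0.82  2.2   0.22  1.31  1.12] 0.0 0.0
[0.5142 0.0023 0.145 ] 2 [ 0.04 -3.06  1.7 ] [-0.17 -0.58  2.06  0.18  1.19  1.18] 0.0 0.0
[0.5536 0.0096 0.145 ] 1 [ 0.04 -3.5   1.94] [-0.13 -0.45  1.97  0.17  1.14  1.21] 0.0 0.0
```

Call:
{"method": "send_rows", "body": {
  "motion": [
    [0,[0,-0.75,-1.35],0],
    [0,[0,-1.5,-2.7],0],
    [0,[0,-1.5,-2.7],0],
    [0,[0,-0.75,-1.35],0],
    [0,[1.5,0.1,-0.05],0],
    [0,[2.5,0.15,-0.07],0],
    [0,[3.2,0.18,-0.09],0],
    [0,[3.2,0.18,-0.09],0],
    [0,[3.2,0.18,-0.09],0],
    [0,[3.2,0.18,-0.09],0],
    [0,[3.2,0.18,-0.09],0],
    [0,[3.2,0.18,-0.09],0],
    [0,[3.2,0.18,-0.09],0],
    [0,[2.5,0.15,-0.07],0],
    [0,[1.9,0.1,-0.05],0],
    [0,[0,0,0],0],
    [0,[0,0,0],0]
  ]
}}

```text
time_s: 38.1
tool_pos: [0.4456, -0.0044, 0.1434]
ee_rot: [-2.1, 1.726, -0.446]
force: [0.2, -0.6, -2.7]
grip_width: 0.0622
```

```bash
python3 - <<'E'
from hang import *
legs([tc(.11,.095),tc(.04,.095),tc(0,.095)])
from fb import fitblue
print("expected centre",(p[:2]-off).round(4),p[2]-.015)
for pt in(0,):
    m=fitblue([*(p[:2]-off),p[2]-.015],(225,130,290,215),(225,170,330,250),yaw=.19,pitch=pt)
E
```

```text
t 38.1 p [ 0.4456 -0.0044  0.1434] q [-0.229 -0.82   2.2    0.207  1.301  1.138] F [ 0.2 -0.6 -2.7] T [-0.1   0.54 -0.04] w 0.0622
R [[0.193, -0.859, 0.474], [-0.981, -0.17, 0.092], [0.001, -0.483, -0.875]]
tilt 28.9 az 0.192 jaw slope deg 0.1 jaw az -1.376
[ 0.4454 -0.0106  0.145 ] 1 [ 0.61  0.04 -0.21] [-0.25 -0.82  2.19  0.22  1.31  1.12] 0.0 0.0
[0.5142 0.0023 0.145 ] 2 [ 0.03 -3.06  1.69] [-0.17 -0.57  2.05  0.18  1.19  1.18] 0.0 0.0
[0.5536 0.0096 0.145 ] 1 [ 0.04 -3.5   1.93] [-0.13 -0.45  1.97  0.17  1.14  1.21] 0.0 0.0
t 38.1 p [ 0.4456 -0.0044  0.1434] q [-0.229 -0.82   2.2    0.207  1.301  1.138] F [ 0.2 -0.6 -2.7] T [-0.1   0.54 -0.04] w 0.0622
R [[0.193, -0.859, 0.474], [-0.981, -0.17, 0.092], [0.001, -0.483, -0.875]]
tilt 28.9 az 0.192 jaw slope deg 0.1 jaw az -1.376
expected centre [0.4735 0.001 ] 0.12839962005827182
blue ('top', 'scene') [ 0.4787 -0.0016  0.2522  0.1274] 364.7 1843.0
blue ('top',) [ 0.4772 -0.0023  0.2505] 325.4 729.0
```

```bash
cat > rear.py <<'E'
from hang import *
from fit import hullr,minimize
from plant import grab_frame
def rear(z,pitch=0,c0=None):
    c0=p[:2]-off if c0 is None else c0
    im=grab_frame("top")[:,:,::-1].copy(); cv2.imwrite("pics/rear.png",im)
    h,sa,v=[a.astype(int) for a in cv2.split(cv2.cvtColor(im,cv2.COLOR_BGR2HSV))]
    pc=proj("top",np.array([[*c0,z+.03]]))[0]; x0,y0=int(pc[0]),int(pc[1]-4)
    m=((h>100)&(h<165)&(sa>80)&(v>25)).astype(np.uint8); W=np.zeros_like(m); W[y0-40:y0,x0-28:x0+28]=1
    m=cv2.morphologyEx(m*W,cv2.MORPH_CLOSE,np.ones((5,5)))*W
    def cost(x): return (((m-hullr("top",*T([x[0],x[1],z],x[2],pitch),BIN))*W)**2).sum()
    s0=[*c0,.19]; sim=np.vstack([s0]+[np.array(s0)+np.eye(3)[i]*d for i,d in enumerate((.01,.01,.1))])
    r=minimize(cost,s0,method="Nelder-Mead",options=dict(initial_simplex=sim)); print("rear fit (top cam)",r.x.round(4),round(r.fun,1),m.sum(),"expected",c0.round(4))
E
python3 -c "
from rear import *
rear(p[2]-.015)"
```

```text
t 38.2 p [ 0.4458 -0.0034  0.1439] q [-0.227 -0.82   2.199  0.207  1.301  1.138] F [ 0.6  0.4 -2.7] T [-0.07  0.53  0.01] w 0.0625
R [[0.196, -0.858, 0.475], [-0.981, -0.172, 0.093], [0.002, -0.484, -0.875]]
tilt 29.0 az 0.194 jaw slope deg 0.1 jaw az -1.374
rear fit (top cam) [0.4753 0.002  0.2228] 5.2 484 expected [0.4737 0.002 ]
```

```bash
python3 -c "
from hang import *
legs([tc(.11,.095),tc(.02,.095),tc(.015,.095)])" | tail -3
```

```text
[ 0.4454 -0.0106  0.145 ] 1 [ 0.72  0.12 -0.16] [-0.25 -0.82  2.2   0.22  1.31  1.11] 0.0 0.0
[0.5339 0.0059 0.145 ] 3 [ 0.04 -2.62  1.45] [-0.15 -0.51  2.01  0.18  1.17  1.19] 0.0 0.0
[0.5388 0.0069 0.145 ] 1 [ 0.01 -0.44  0.24] [-0.15 -0.49  2.    0.18  1.16  1.19] 0.0 0.0
```

Call:
{"method": "send_rows", "body": {
  "motion": [
    [0,[0.72,0.1,-0.16],0],
    [0,[0.02,-1.3,0.72],0],
    [0,[0.03,-2.2,1.2],0],
    [0,[0.03,-2.2,1.2],0],
    [0,[0.02,-1.3,0.72],0],
    [0,[0.02,-0.9,0.5],0],
    [0,[0,0,0],0],
    [0,[0,0,0],0]
  ]
}}

```text
time_s: 39.05
tool_pos: [0.5341, 0.0051, 0.1456]
ee_rot: [-2.101, 1.722, -0.448]
force: [0.0, 0.5, -2.6]
grip_width: 0.0626
```

```bash
python3 -c "
from hang import *
legs([tc(0.01,.095),tc(0.0,.095)])"
```

```text
t 39.05 p [0.5341 0.0051 0.1456] q [-0.153 -0.51   2.012  0.18   1.166  1.189] F [ 0.   0.5 -2.6] T [-0.1   0.57 -0.  ] w 0.0626
R [[0.196, -0.858, 0.475], [-0.981, -0.172, 0.093], [0.002, -0.484, -0.875]]
tilt 29.0 az 0.193 jaw slope deg 0.1 jaw az -1.374
[0.5437 0.0078 0.145 ] 1 [-0.08 -0.84  0.54] [-0.14 -0.48  1.99  0.18  1.15  1.2 ] 0.0 0.0
[0.5536 0.0096 0.145 ] 1 [ 0.01 -0.87  0.48] [-0.13 -0.45  1.97  0.17  1.14  1.21] 0.0 0.0
```

Call:
{"method": "send_rows", "body": {
  "motion": [
    [0,[-0.08,-0.85,0.5],0],
    [0,[0,-0.43,0.24],0],
    [0,[0,0,0],0]
  ]
}}

```text
time_s: 39.35
tool_pos: [0.5487, 0.0085, 0.1458]
ee_rot: [-2.1, 1.722, -0.449]
force: [-0.9, 0.3, -3.2]
grip_width: 0.0623
```

Call:
{"method": "send_rows", "body": {
  "motion": [
    [0,[0,-0.22,0.12],0],
    [0,[0,0,0],0]
  ]
}}

```text
time_s: 39.55
tool_pos: [0.5512, 0.0089, 0.1458]
ee_rot: [-2.1, 1.723, -0.449]
force: [0.6, -0.6, -2.3]
grip_width: 0.0626
```

Call:
{"method": "send_rows", "body": {
  "motion": [
    [0,[0,-0.22,0.12],0],
    [0,[0,0,0],0]
  ]
}}

```text
time_s: 39.75
tool_pos: [0.5538, 0.0095, 0.1458]
ee_rot: [-2.1, 1.723, -0.449]
force: [-0.2, -0.4, -2.8]
grip_width: 0.0627
```

Call:
{"method": "send_rows", "body": {
  "motion": [
    [0,[0,-0.22,0.12],0],
    [0,[0,0,0],0]
  ]
}}

```text
time_s: 39.95
tool_pos: [0.5564, 0.01, 0.1458]
ee_rot: [-2.1, 1.723, -0.449]
force: [0.7, -0.1, -2.7]
grip_width: 0.0624
```

Call:
{"method": "send_rows", "body": {
  "motion": [
    [0,[0,-0.17,0.1],0],
    [0,[0,0,0],0]
  ]
}}

```text
time_s: 40.15
tool_pos: [0.5583, 0.0104, 0.1457]
ee_rot: [-2.1, 1.723, -0.449]
force: [-0.1, -0.7, -3.2]
grip_width: 0.0624
```

Call:
{"method": "send_rows", "body": {
  "motion": [
    [0,[0,-0.17,0.1],0],
    [0,[0,0,0],0]
  ]
}}

```text
time_s: 40.35
tool_pos: [0.5598, 0.0107, 0.1455]
ee_rot: [-2.101, 1.723, -0.448]
force: [-3.8, -0.9, -2.5]
grip_width: 0.0623
```

```bash
python3 -c "
from rear import *
rear(p[2]-.015)"
```

```text
t 40.35 p [0.5598 0.0107 0.1455] q [-0.129 -0.429  1.955  0.169  1.138  1.211] F [-3.8 -0.9 -2.5] T [-0.16  0.87 -0.1 ] w 0.0623
R [[0.195, -0.858, 0.475], [-0.981, -0.172, 0.092], [0.002, -0.484, -0.875]]
tilt 29.0 az 0.192 jaw slope deg 0.1 jaw az -1.375
rear fit (top cam) [0.5876 0.0179 0.1849] 120.3 327 expected [0.5877 0.0161]
```

Call:
{"method": "send_rows", "body": {
  "motion": [
    [0,[0,0.17,-0.1],0],
    [0,[0,-0.29,-0.52],0],
    [0,[0,0,0],0],
    [0,[0,-0.17,0.1],0],
    [0,[0,0,0],0]
  ]
}}

```text
time_s: 40.9
tool_pos: [0.5598, 0.0106, 0.152]
ee_rot: [-2.101, 1.723, -0.448]
force: [-7.1, -1.0, 0.9]
grip_width: 0.0626
```

Call:
{"method": "send_rows", "body": {
  "motion": [
    [0,[0,-0.13,0.07],0],
    [0,[0,0,0],0]
  ]
}}

```text
time_s: 41.1
tool_pos: [0.56, 0.0107, 0.1522]
ee_rot: [-2.103, 1.725, -0.446]
force: [-20.2, -3.4, 8.3]
grip_width: 0.0625
```

Call:
{"method": "send_rows", "body": {
  "motion": [
    [0,[0,0.6,-0.33],0],
    [0,[0,0,0],0],
    [0,[0,0,0],0]
  ]
}}

```text
time_s: 41.4
tool_pos: [0.5549, 0.0097, 0.1516]
ee_rot: [-2.1, 1.723, -0.449]
force: [0.4, -0.3, -2.7]
grip_width: 0.0624
```

Call:
{"method": "send_rows", "body": {
  "motion": [
    [0,[0,0.11,-0.06],0],
    [0,[0,0.48,0.87],0],
    [0,[0,0.39,0.7],0],
    [0,[0,0.15,0.26],0],
    [0,[0,0,0],0]
  ]
}}

```text
time_s: 41.9
tool_pos: [0.5534, 0.0095, 0.1295]
ee_rot: [-2.1, 1.723, -0.447]
force: [3.4, 0.7, -3.4]
grip_width: 0.0621
```

Call:
{"method": "send_rows", "body": {
  "motion": [
    [0,[0,0.12,0.22],0],
    [0,[0,0.12,0.22],0],
    [0,[0,0,0],0]
  ]
}}

```text
time_s: 42.2
tool_pos: [0.5536, 0.0094, 0.1254]
ee_rot: [-2.1, 1.723, -0.449]
force: [1.3, -0.4, -2.7]
grip_width: 0.0625
```

Call:
{"method": "send_rows", "body": {
  "motion": [
    [0,[0,0.12,0.22],0],
    [0,[0,0,0],0]
  ]
}}

```text
time_s: 42.4
tool_pos: [0.5536, 0.0094, 0.1229]
ee_rot: [-2.1, 1.723, -0.449]
force: [1.6, 0.4, -3.6]
grip_width: 0.0624
```

Call:
{"method": "send_rows", "body": {
  "motion": [
    [0,[0,0.12,0.22],0],
    [0,[0,0,0],0]
  ]
}}

```text
time_s: 42.6
tool_pos: [0.5537, 0.0094, 0.1209]
ee_rot: [-2.1, 1.722, -0.449]
force: [-1.0, 0.1, -1.0]
grip_width: 0.0624
```

Call:
{"method": "send_rows", "body": {
  "motion": [
    [0,[0,0.1,0.17],0],
    [0,[0,0,0],0]
  ]
}}

```text
time_s: 42.8
tool_pos: [0.5541, 0.0094, 0.1201]
ee_rot: [-2.099, 1.721, -0.451]
force: [-3.3, -0.4, 3.1]
grip_width: 0.0625
```

Call:
{"method": "send_rows", "body": {
  "force": 20,
  "motion": [
    [0,[0,0,0],0],
    [0,[0,0,0],0],
    [0.85,[0,0,0],0],
    [0.9,[0,0,0],0],
    [1,[0,0,0],0],
    [1,[0,0,0],0],
    [1,[0,0,-1],0],
    [1,[0,0,-2.5],0],
    [1,[0,0,-3.5],0],
    [1,[0,0,-3.5],0],
    [1,[0,2,-3],0],
    [1,[0,2,-3],0],
    [1,[-3,2,-3],0],
    [1,[-4,0,0],0],
    [1,[-4,0,0],0],
    [1,[-4,0,0],0],
    [1,[0,0,0],0]
  ]
}}

```text
time_s: 44.5
tool_pos: [0.3987, 0.1336, 0.2664]
ee_rot: [-2.12, 1.717, -0.425]
force: [0.3, 0.2, -0.0]
grip_width: 0.0855
```

```bash
python3 - <<'E'
from fb import *
I={n:grab_frame(n)[:,:,::-1].copy() for n in C}
for c,rt,rs,x0 in(("blue",(235,125,280,190),(262,190,325,245),[.582,.015,.19]),("green",(285,125,320,177),(255,232,310,280),[.61,-.122,.18]),("yellow",(330,140,400,240),(170,240,265,335),[.481,-.312,.17])):
    m={"top":mask(I["top"],c,rt),"scene":mask(I["scene"],c,rs)}
    z,p=(.040,0) if c=="yellow" else (.1025,.04)
    for cams in(("top","scene"),("top",)):
        r=run({n:m[n] for n in cams},lambda x:T([x[0],x[1],z],x[2],p),x0); print(c,cams,r[0].round(4),round(r[1],1),r[2])
a=cv2.resize(I["top"][115:250,180:400],None,fx=2,fy=2,interpolation=cv2.INTER_CUBIC)
b=cv2.resize(I["scene"][180:290,240:350],None,fx=3,fy=3,interpolation=cv2.INTER_CUBIC)
o=np.zeros((330,770,3),np.uint8); o[:270,:440]=a; o[:,440:]=b; cv2.imwrite("pics/c8.png",o)
E
```

```text
t 44.5 p [0.3987 0.1336 0.2664] q [ 0.258 -0.844  1.988 -0.02   1.509  1.616] F [ 0.3  0.2 -0. ] T [-0.01  0.23  0.01] w 0.0855
R [[0.208, -0.864, 0.459], [-0.978, -0.182, 0.1], [-0.003, -0.47, -0.883]]
tilt 28.0 az 0.215 jaw slope deg -0.2 jaw az -1.361
blue ('top', 'scene') [0.5835 0.014  0.1948] 108.7 2042.0
blue ('top',) [0.5811 0.0139 0.1844] 25.6 986.0
green ('top', 'scene') [ 0.6097 -0.1229  0.1741] 135.2 2192.0
green ('top',) [ 0.6062 -0.1231  0.1682] 27.9 1078.0
yellow ('top', 'scene') [ 0.4822 -0.3118  0.1719] 118.5 2204.0
yellow ('top',) [ 0.4801 -0.3134  0.1587] 21.4 1099.0
```

View pics/c8.png

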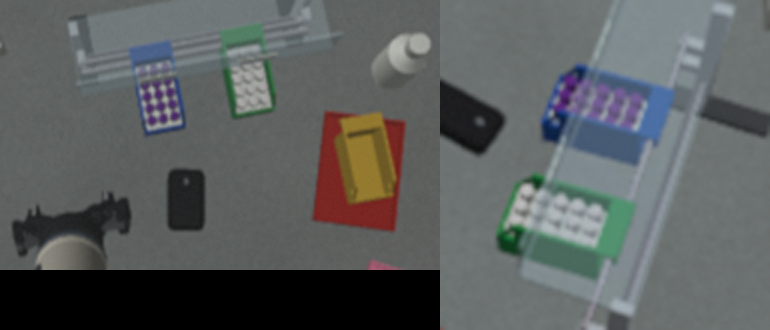

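The blue bin hangs at (160,95) in the crop, level with the green bin at (248,75). Its fitted pose matches where the yellow bin hung. Yellow is in the red tray at (365,160), and the mouse and bottle are where they were. Handing in.

```bash
python3 -c "
from plant import r
print(r.close_job())"
```

```text
the job is handed in; nothing more can be done
None
```

The yellow bin is in the red tray and the blue bin with the purple caps hangs in the place it left. I handed the job in at about 44.6 s of the 72 s allowed.

**Yellow bin:** it stands flat on the tray floor. A fit to the last camera images puts it at about (0.482, -0.312), with its walls inside the tray rim.

**Blue bin:** it hangs on the left place at about (0.583, 0.014), yaw about 0.19. That matches the yellow bin's starting pose to within 1 mm. While lowering it I felt no landing on the rail edge, and it took its weight at the height expected for a fully hooked lip. The force then dropped to zero once I let go.

**Left alone:** the green bin's fit is unchanged to within 1 mm. The mouse and bottle look unmoved in the last picture. The rack was outside that picture, and I never went near it.

**What went less smoothly:**
- **First grip on yellow:** I released and regripped it with a different lean, because the first one could not reach the tray. The open fingers also brushed it once at about 3 N.
- **First grip on blue:** it came up skewed, so I tilted it about 5° to turn it. I then set it back on the bench and regripped it square.
- **Rail contact:** I touched the rail with the blue bin at about 20 N to find its position.
- **Cameras:** the two disagree by about 5 mm in x, so I compared fits from the same camera.

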